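# Close the storage jars, each with its own lid

## Task

The four white storage jars stand open and their wooden lids lie about the worktop. Close every jar with the lid of its own size, plug down in the mouth and the plate resting level on the rim all round, and leave the jars upright where they stand.

Things in the scene. Friction and masses are not known exactly. Their poses are not given: they have to be found in the camera images.
- jar_68: The smallest of four straight round white ceramic storage jars, open at the top, a fine bead round the rim: outer diameter 68 mm, mouth 56 mm across (wall 6 mm), 70 mm high. It stands loose and upright. Origin: centre of its underside; z is up, along its axis.
- jar_86: The second smallest of four straight round white ceramic storage jars, open at the top, a fine bead round the rim: outer diameter 86 mm, mouth 74 mm across (wall 6 mm), 78 mm high. It stands loose and upright. Origin: centre of its underside; z is up, along its axis.
- jar_104: The second largest of four straight round white ceramic storage jars, open at the top, a fine bead round the rim: outer diameter 104 mm, mouth 92 mm across (wall 6 mm), 86 mm high. It stands loose and upright. Origin: centre of its underside; z is up, along its axis.
- jar_122: The largest of four straight round white ceramic storage jars, open at the top, a fine bead round the rim: outer diameter 122 mm, mouth 110 mm across (wall 6 mm), 94 mm high. It stands loose and upright. Origin: centre of its underside; z is up, along its axis.
- lid_68: Pale wooden lid of the 68 mm jar, smallest of four, lying knob up. Plate 68 mm across, z 14 to 22 mm; below it a tapered plug, 50 mm across at the plate, 38 mm at its foot, that enters the mouth till the plate rests on the rim; on top a round knob 25 mm across, z 32 to 52 mm, on a 16 mm neck, to grip from above. Origin: centre of the plug's foot; z up. Seated, it is 56 mm above the jar's origin.
- lid_86: Pale wooden lid of the 86 mm jar, second smallest of four, lying knob up. Plate 86 mm across, z 14 to 22 mm; below it a tapered plug, 68 mm across at the plate, 56 mm at its foot, that enters the mouth till the plate rests on the rim; on top a round knob 25 mm across, z 32 to 52 mm, on a 16 mm neck, to grip from above. Origin: centre of the plug's foot; z up. Seated, it is 64 mm above the jar's origin.
- lid_104: Pale wooden lid of the 104 mm jar, second largest of four, lying knob up. Plate 104 mm across, z 14 to 22 mm; below it a tapered plug, 86 mm across at the plate, 74 mm at its foot, that enters the mouth till the plate rests on the rim; on top a round knob 25 mm across, z 32 to 52 mm, on a 16 mm neck, to grip from above. Origin: centre of the plug's foot; z up. Seated, it is 72 mm above the jar's origin.
- lid_122: Pale wooden lid of the 122 mm jar, largest of four, lying knob up. Plate 122 mm across, z 14 to 22 mm; below it a tapered plug, 104 mm across at the plate, 92 mm at its foot, that enters the mouth till the plate rests on the rim; on top a round knob 25 mm across, z 32 to 52 mm, on a 16 mm neck, to grip from above. Origin: centre of the plug's foot; z up. Seated, it is 80 mm above the jar's origin.
There are look-alikes about, which are no part of the job. Leave any pink look-alike of the jar_86 alone.

How it is judged (in metres and radians):
At the end, for the whole second after the job is handed in: Each of the four lids is in the jar of its size: axes within 8 mm, height within 4 mm of resting on the rim, level within 0.08 rad; every jar stands upright on the worktop within 40 mm of where it stood; all is released and at rest (horizontal distance between lid_68 and jar_68 below 0.008 m and z of lid_68 in the frame of jar_68 between 0.052 and 0.06 m and angle between each of lid_68, lid_86, lid_104, lid_122's own z axis and vertical below 0.08 rad and angle between each of jar_68, jar_86, jar_104, jar_122's own z axis and vertical below 0.05 rad and height (world z) of each of jar_68, jar_86, jar_104, jar_122 below 0.005 m and distance of each of jar_68, jar_86, jar_104, jar_122 from where it was at the start of the episode below 0.04 m and linear speed of each of lid_68, jar_68, lid_86, jar_86, lid_104, jar_104, lid_122, jar_122 below 0.02 m/s and horizontal distance between lid_86 and jar_86 below 0.008 m and z of lid_86 in the frame of jar_86 between 0.06 and 0.068 m and horizontal distance between lid_104 and jar_104 below 0.008 m and z of lid_104 in the frame of jar_104 between 0.068 and 0.076 m and horizontal distance between lid_122 and jar_122 below 0.008 m and z of lid_122 in the frame of jar_122 between 0.076 and 0.084 m); the robot touches nothing.
It fails at once if the smallest jar is pushed more than 40 mm from its place or tipped (distance of jar_68 from where it was at the start of the episode above 0.04 m or angle between jar_68's own z axis and vertical above 0.25 rad).
It fails at once if the second smallest jar is pushed more than 40 mm from its place or tipped (distance of jar_86 from where it was at the start of the episode above 0.04 m or angle between jar_86's own z axis and vertical above 0.25 rad).
It fails at once if the second largest jar is pushed more than 40 mm from its place or tipped (distance of jar_104 from where it was at the start of the episode above 0.04 m or angle between jar_104's own z axis and vertical above 0.25 rad).
It fails at once if the largest jar is pushed more than 40 mm from its place or tipped (distance of jar_122 from where it was at the start of the episode above 0.04 m or angle between jar_122's own z axis and vertical above 0.25 rad).
It also fails if it takes over 115 s, if anything falls off the work surface, if the arm or the gripper's body presses on something with over 40 N, if the wrist force passes 120 N, or if a joint passes its speed limit or range.

## Robot

A 7-joint arm with a two-finger parallel gripper is mounted at the origin on a cart in front of the work surface, level with it; the furniture and walls round the work are solid. World frame = base frame: x ahead of the robot, y to its left, z up, the work surface at z = 0. Lengths are in m, angles in degrees, forces in N, time in s.
With the tool pointing down it reaches from about 0.425 to 0.825 m from the base axis. Payload 3.6 kg.
Tool frame: the origin (TCP) lies on the centre line of the jaws, within the pads' length; the fingertips stand 22 mm ahead of it and the grasp point (between the pads) lies 3 mm ahead of it (robot.tips_ahead is the distance from the TCP to the fingertips, in m); z points along the fingers, y is the direction in which the jaws open and shut (so a half turn about z gives the same grasp; the last joint's range is limited). The gripper opens to 85 mm and grips with 20 to 120 N. Pads are 22 mm wide; open, the fingers measure 114 mm over their backs; the gripper's body (76 mm by 85 mm) begins 54 mm behind the grasp point. The pads swing forward as they close: fully open they stand 13 mm farther back than shut.
Start: joints at [71.706, 35.231, -0.722, 81.555, 0.464, 63.22, -2.315], TCP at [0.188, -0.622, 0.253] pointing down, gripper open.
Joint ranges: [-178.69, 178.69], [-17.37, 117.87], [-77.05, 75.6], [15.02, 138.74], [-78.02, 258.01], [0.78, 113.62], [-162.83, 162.83]. Speed limits (degrees/s): [159.86, 159.86, 180, 180, 180, 180, 180].

## Interface

Orientations are given as [roll, pitch, yaw] about the fixed x, y, z axes, in that order (R = Rz(yaw) Ry(pitch) Rx(roll)).
In Python, from station import robot gives the robot as it stands.
- The arm moves only by the tool move_arm, never from a script. Its argument "commands" is a list of rows, each an object of numbers: "tx", "ty", "tz": the shift along the tool's x, y, z in m; "rx", "ry", "rz": the turn, a rotation vector about the tool's x, y, z in rad. A call has 1 to 20 rows; each row is the pose to reach, as a shift and turn from the pose commanded when the call began, along the tool's axes at that moment; what a row does not reach only later rows make up. A row lasts 1/10 s, in which the tool goes at most 50 mm and 8.59 degrees, less where a joint would pass 70% of its speed; a pose out of reach is approached as far as the arm can. A call with a gripper value outside its range is refused whole. "fingers" is the finger opening in m, from 0 to 0.0854, set as the call begins (left out, the last holds). The fingers move at their own pace and stop on an object; "force" is the grip in N (left out, the last holds). Time passes only in rows, so rows that repeat a pose let the fingers close. It gives the time, the measured TCP pose, the force and the opening at its end, in the units of the state.
- robot.get_obs(): the state, without advancing time (a new reading comes with each control period).
- robot.capture(name): name is "scene" or "side" or "wrist"; returns a dict with "image" (384x512x3 uint8, red, green, blue), "mtx" (3x3 intrinsics, pixels), "world_to_cam" (4x4, takes a point from world to camera coordinates); the wrist camera has in their place "tool_from_camera" (4x4, takes a point from camera to tool coordinates, whose origin is the TCP and whose axes are the flange's). Camera axes: x right, y down, z forward; pixel columns grow to the right and rows downward; lengths in m; the calibration is good to about 2 mm. A picture is of the moment at which its call begins: read the wrist's pose just before it. There is no depth.
- robot.hand_in(): hands the job in, once; it reports no verdict.
The state is a dict: "time_s": time; "qpos": joint angles; "dq": joint speeds; "effort": joint torques, N m; "eef_pos": TCP position; "orientation": TCP orientation; "wrist_force": force on the tool from outside, world axes, zero at the start; "torque": the same for the moment, N m; "gripper_width": finger opening in m.
Only numpy, scipy, OpenCV 4.12 (cv2) and the standard library are available. Lean on these libraries where they do the work, as an engineer would, in place of code of your own. Each camera call takes 0.05 s, during which the arm holds its last target.

## Working session

There is one attempt and no reset: what is moved stays moved. The work goes in short steps, Python scripts to look and compute and a tool call to move; the robot and the scene stay as the last step left them, time stands still between calls to the robot, and variables do not carry over. Pictures are saved under pics/ and viewed, and the job is handed in when it is done.

Besides the shell and the picture viewer there is one more tool, called in YAML: its name, and indented under it one key for each argument. move_arm: Moves the arm, as the interface text tells. Its arguments: {"type":"object","properties":{"commands":{"type":"array","items":{"type":"object","properties":{"tx":{"type":"number"},"ty":{"type":"number"},"tz":{"type":"number"},"rx":{"type":"number"},"ry":{"type":"number"},"rz":{"type":"number"}}}},"fingers":{"type":"number"},"force":{"type":"number"}},"required":["commands"]}

```bash
ls; mkdir -p pics; python3 - <<'E'
from station import robot
import cv2,numpy as np
o=robot.get_obs();print(o)
for n in("scene","side","wrist"):
    c=robot.capture(n);cv2.imwrite(f"pics/{n}0.png",c["image"][:,:,::-1])
    np.savez(f"pics/{n}0.npz",**c)
    print({k:v for k,v in c.items() if k!="image"})
E
```

```text
pics
{'time_s': 0.0, 'qpos': array([71.70540959, 35.29022562, -0.72270365, 81.64186001,  0.46422234,
       63.219368  , -2.31499817]), 'dq': array([ 0.02997748,  0.05095211,  0.12257473, -0.01199019, -0.01854342,
       -0.02560575, -0.03512801]), 'effort': array([ 1.85942358e-04, -4.69220531e+01,  2.59235753e-01, -1.71037012e+01,
        9.90101660e-03,  9.66754393e-03, -9.33928561e-06]), 'eef_pos': array([ 0.18741446, -0.62165058,  0.25212392]), 'orientation': array([-1.79851443e+02,  2.37525313e-03,  1.67797521e+01]), 'wrist_force': array([ 0.79964703,  0.83814444, -0.05458767]), 'torque': array([-0.06039163,  0.0248433 , -0.01274435]), 'gripper_width': 0.08564701092595707}
{'mtx': array([[422.8322846 ,   0.        , 251.08613364],
       [  0.        , 422.8322846 , 185.67446409],
       [  0.        ,   0.        ,   1.        ]]), 'world_to_cam': array([[ 0.84135801, -0.54032445,  0.01289142, -0.47152597],
       [-0.26116553, -0.42732097, -0.86555725,  0.15295561],
       [ 0.47319052,  0.72487673, -0.50064404,  1.20883373],
       [ 0.        ,  0.        ,  0.        ,  1. 
[... 357 characters left out ...]
3],
       [ 5.20640593e-02,  7.81558141e-01, -6.21656019e-01,
         1.56435117e+00],
       [ 0.00000000e+00,  0.00000000e+00,  0.00000000e+00,
         1.00000000e+00]])}
{'mtx': array([[321.10014206,   0.        , 254.6866169 ],
       [  0.        , 321.10014206, 194.9811397 ],
       [  0.        ,   0.        ,   1.        ]]), 'tool_from_camera': array([[-1.45358680e-03, -9.60332008e-01, -2.78855378e-01,
         7.14860367e-02],
       [ 9.99997650e-01, -1.84451320e-03,  1.13952145e-03,
         1.82214727e-04],
       [-1.60867135e-03, -2.78853066e-01,  9.60332432e-01,
        -1.20948628e-01],
       [ 0.00000000e+00,  0.00000000e+00,  0.00000000e+00,
         1.00000000e+00]])}
```

```bash
python3 - <<'E'
import cv2
for n in("scene","side"):
    i=cv2.imread(f"pics/{n}0.png");cv2.imwrite(f"pics/{n}0b.png",cv2.resize(i,(800,600),interpolation=cv2.INTER_CUBIC))
E
```

```text
(no output)
```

View pics/scene0b.png

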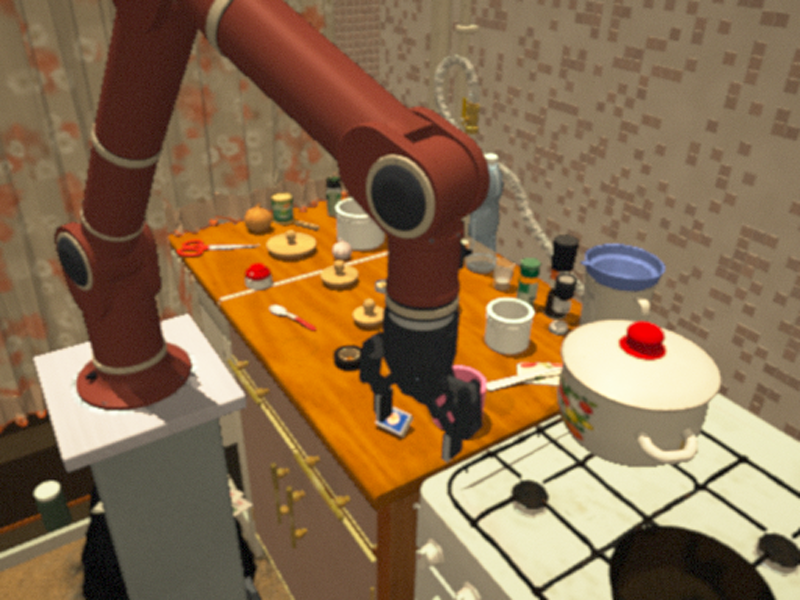

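View pics/side0b.png

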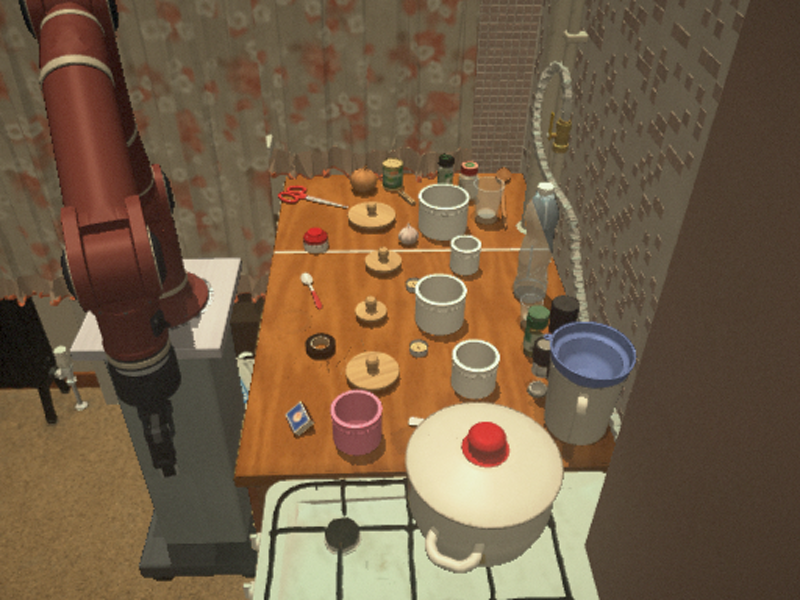

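View pics/wrist0.png

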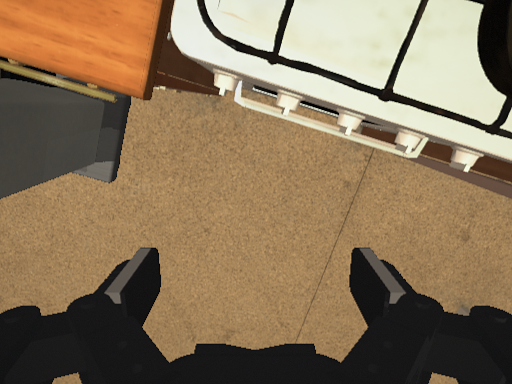

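The side picture shows all candidates. White jars at about (443,210), (465,254), (441,303) and (475,368); lids at (371,216), (383,262), (371,311) and (372,371); pink look-alike at (357,422), to be left alone. I'll look closer to size them.

```bash
python3 - <<'E'
import cv2
i=cv2.imread("pics/side0.png")
a=i[112:192,215:325];cv2.imwrite("pics/c1.png",cv2.resize(a,None,fx=7,fy=7,interpolation=cv2.INTER_CUBIC))
a=i[172:262,215:325];cv2.imwrite("pics/c2.png",cv2.resize(a,None,fx=6.5,fy=6.5,interpolation=cv2.INTER_CUBIC))
E
```

```text
(no output)
```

View pics/c1.png

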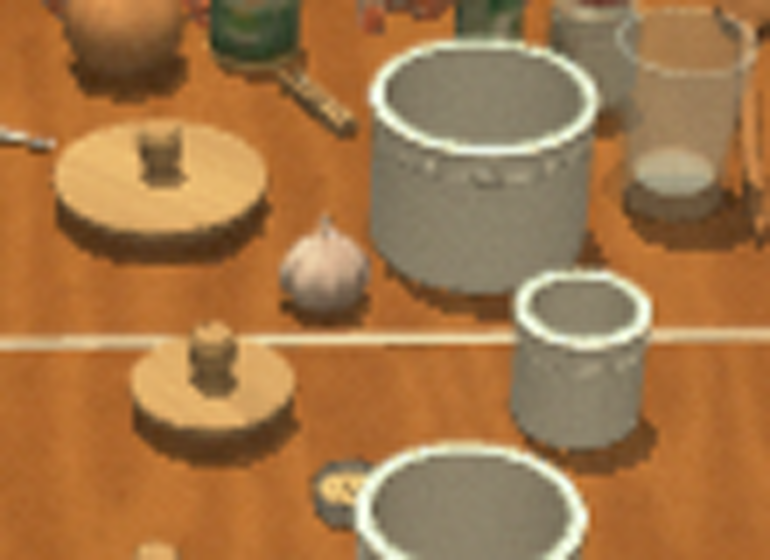

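View pics/c2.png

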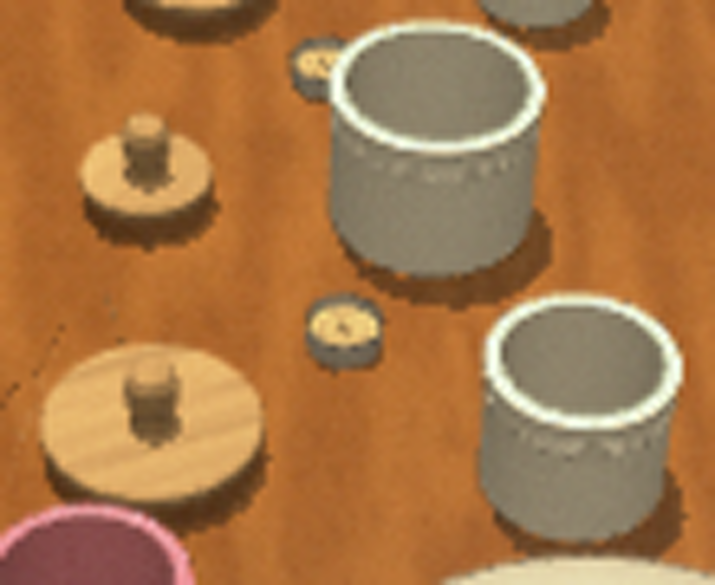

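```bash
cat >h.py <<'E'
import numpy as np
from scipy.optimize import least_squares
d=np.load("pics/side0.npz");K=d["mtx"];W=d["world_to_cam"]
def proj(P):
    p=(W[:3,:3]@P.T).T+W[:3,3];return (K@(p/p[:,2:]).T).T[:,:2]
t=np.linspace(0,2*np.pi,400)
def circ(x,y,r,z):return proj(np.c_[x+r*np.cos(t),y+r*np.sin(t),0*t+z])
def fit(ext,zf):
    L,R,T,B=ext
    def f(v):
        p=circ(v[0],v[1],v[2],zf(v[2]));return [p[:,0].min()-L,p[:,0].max()-R,p[:,1].min()-T,p[:,1].max()-B]
    s=least_squares(f,[.6,0,.05]);return s.x,s.fun
E
cat > a.py <<'E'
from h import *
def c1(a):a=np.array(a)/7;return [a[0]+215,a[1]+215,a[2]+112,a[3]+112]
def c2(a):a=np.array(a)/6.5;return [a[0]+215,a[1]+215,a[2]+172,a[3]+172]
hz=lambda r:.070+(2*r-.068)/.018*.008
for n,e in dict(A=c1([368,599,38,155]),B=c1([512,652,268,350]),C=c2([329,546,20,155]),D=c2([483,684,295,431])).items():
    print("jar",n,fit(np.array(e)-.5*0,hz))
for n,e in dict(A=c1([55,267,120,236]),B=c1([131,295,335,431]),C=c2([80,213,128,216]),D=c2([40,263,343,502])).items():
    print("lid",n,fit(e,lambda r:.022))
E
python3 a.py
```

```text
jar A (array([0.63713938, 0.27210435, 0.06296932]), array([ 0.01109414, -0.01108404, -0.02245343,  0.02122444]))
jar B (array([0.67321037, 0.09894303, 0.03597732]), array([-0.1112114 ,  0.1110286 ,  0.20202205, -0.19517284]))
jar C (array([ 0.5994845 , -0.09010699,  0.05383977]), array([-0.08965989,  0.08957682,  0.15123542, -0.14281129]))
jar D (array([ 0.64859481, -0.28221813,  0.04463377]), array([ 0.03466175, -0.03454629, -0.05215503,  0.0494813 ]))
lid A (array([0.46104693, 0.31052314, 0.06044658]), array([-0.12345097,  0.12380331,  0.24064069, -0.22843578]))
lid B (array([0.48576327, 0.10853045, 0.04255818]), array([-0.03875093,  0.03881158,  0.06850147, -0.06580811]))
lid C (array([ 0.45544129, -0.07286856,  0.03428727]), array([-0.13914213,  0.13941175,  0.22453084, -0.21672833]))
lid D (array([ 0.45603058, -0.25475104,  0.05177869]), array([-0.12776854,  0.12818143,  0.18919156, -0.17835925]))
```

Sizes all check out. By position, jars A–D are 122, 68, 104 and 86; lids A–D are 122, 86, 68 and 104. Next is a helper that turns world targets into tool-frame shifts.

```bash
cat >rel.py <<'E'
import sys,numpy as np
from scipy.spatial.transform import Rotation as Ro
from station import robot
def rel(wps):
    o=robot.get_obs();p=o["eef_pos"];R=Ro.from_euler("xyz",o["orientation"],degrees=True)
    print("t",round(o["time_s"],2),"p",p.round(4),"o",o["orientation"].round(2),"q",o["qpos"].round(0),"w",round(o["gripper_width"],4))
    for x,y,z,yaw in wps:
        if yaw is None: yaw=np.degrees(np.arctan2(y,x))+90
        T=Ro.from_euler("xyz",[180,0,yaw],degrees=True)
        print((x,y,z,round(yaw,1)),"->",R.inv().apply(np.array([x,y,z])-p).round(4),(R.inv()*T).as_rotvec().round(4))
if __name__=="__main__":
    rel([tuple(None if v=="n" else float(v) for v in a.split(",")) for a in sys.argv[1:]])
E
python3 rel.py .27,-.5,.34,n .4,-.36,.34,n .456,-.255,.25,n
```

```text
t 0.15 p [ 0.1875 -0.6218  0.2524] o [-179.89   -0.     16.78] q [72. 35. -1. 82.  0. 63. -2.] w 0.0852
(0.27, -0.5, 0.34, np.float64(28.4)) -> [ 0.1142 -0.093  -0.0874] [-1.900e-03 -2.000e-04 -2.023e-01]
(0.4, -0.36, 0.34, np.float64(48.0)) -> [ 0.2791 -0.1895 -0.0872] [-1.900e-03 -5.000e-04 -5.451e-01]
(0.456, -0.255, 0.25, np.float64(60.8)) -> [ 0.363  -0.2737  0.003 ] [-0.0018 -0.0008 -0.7681]
```

move_arm:
  commands:
    - {"tx": 0.04, "ty": -0.03, "tz": -0.04, "rz": -0.1}
    - {"tx": 0.08, "ty": -0.06, "tz": -0.07, "rz": -0.15}
    - {"tx": 0.114, "ty": -0.093, "tz": -0.087, "rz": -0.2}
    - {"tx": 0.17, "ty": -0.125, "tz": -0.087, "rz": -0.32}
    - {"tx": 0.22, "ty": -0.155, "tz": -0.087, "rz": -0.43}
    - {"tx": 0.279, "ty": -0.19, "tz": -0.087, "rz": -0.545}
    - {"tx": 0.31, "ty": -0.22, "tz": -0.06, "rz": -0.65}
    - {"tx": 0.34, "ty": -0.25, "tz": -0.03, "rz": -0.72}
    - {"tx": 0.363, "ty": -0.274, "tz": 0.003, "rz": -0.768}
    - {"tx": 0.363, "ty": -0.274, "tz": 0.003, "rz": -0.768}
    - {"tx": 0.363, "ty": -0.274, "tz": 0.003, "rz": -0.768}
    - {"tx": 0.363, "ty": -0.274, "tz": 0.003, "rz": -0.768}
  fingers: 0.055
  force: 40

```text
validation failed for argument at $.co...
```

```bash
cat >look.py <<'E'
import sys,cv2,numpy as np
from station import robot
n,tag=sys.argv[1:3]
o=robot.get_obs();c=robot.capture(n);cv2.imwrite(f"pics/{n}{tag}.png",c["image"][:,:,::-1])
np.savez(f"pics/{n}{tag}.npz",p=o["eef_pos"],o=o["orientation"],**c)
E
python3 rel.py .456,-.255,.25,n; python3 look.py wrist 1
```

```text
t 0.15 p [ 0.1875 -0.6218  0.2524] o [-179.89   -0.     16.78] q [72. 35. -1. 82.  0. 63. -2.] w 0.0852
(0.456, -0.255, 0.25, np.float64(60.8)) -> [ 0.363  -0.2737  0.003 ] [-0.0018 -0.0008 -0.7681]
```

View pics/wrist1.png

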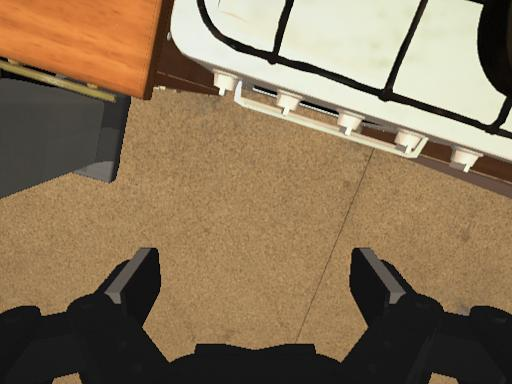

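The call was refused, so nothing moved. I'll give all six numbers in each row and try a short call.

move_arm:
  commands:
    - {"tx": 0.04, "ty": -0.03, "tz": -0.04, "rx": 0, "ry": 0, "rz": -0.1}
    - {"tx": 0.08, "ty": -0.06, "tz": -0.07, "rx": 0, "ry": 0, "rz": -0.15}
    - {"tx": 0.114, "ty": -0.093, "tz": -0.087, "rx": 0, "ry": 0, "rz": -0.2}
  fingers: 0.055
  force: 40

```text
time_s: 0.5
eef_pos: [0.2603, -0.5173, 0.3327]
orientation: [179.9, -0.0, 28.3]
wrist_force: [1.3, 0.1, -0.2]
gripper_width: 0.055
```

move_arm:
  commands:
    - {"tx": 0.045, "ty": -0.015, "tz": 0, "rx": 0, "ry": 0, "rz": -0.1}
    - {"tx": 0.09, "ty": -0.03, "tz": 0, "rx": 0, "ry": 0, "rz": -0.2}
    - {"tx": 0.135, "ty": -0.045, "tz": 0, "rx": 0, "ry": 0, "rz": -0.28}
    - {"tx": 0.18, "ty": -0.061, "tz": 0, "rx": 0, "ry": 0, "rz": -0.342}
    - {"tx": 0.215, "ty": -0.082, "tz": 0.03, "rx": 0, "ry": 0, "rz": -0.42}
    - {"tx": 0.25, "ty": -0.105, "tz": 0.06, "rx": 0, "ry": 0, "rz": -0.5}
    - {"tx": 0.28, "ty": -0.127, "tz": 0.09, "rx": 0, "ry": 0, "rz": -0.565}
    - {"tx": 0.28, "ty": -0.127, "tz": 0.09, "rx": 0, "ry": 0, "rz": -0.565}
    - {"tx": 0.28, "ty": -0.127, "tz": 0.09, "rx": 0, "ry": 0, "rz": -0.565}
    - {"tx": 0.28, "ty": -0.127, "tz": 0.09, "rx": 0, "ry": 0, "rz": -0.565}

```text
time_s: 1.5
eef_pos: [0.4458, -0.275, 0.2421]
orientation: [179.9, 0.1, 60.5]
wrist_force: [-0.6, -0.3, 0.9]
gripper_width: 0.0551
```

```bash
C=.456,-.255,.25,60.8 python3 rel.py .456,-.255,.048,n; python3 look.py wrist 1
```

```text
cmd-meas [0.0102 0.02   0.0079]
t 1.5 p [ 0.456 -0.255  0.25 ] o [1.7992e+02 7.0000e-02 6.0460e+01] q [ 40.  25. -16. 103.   9.  53.  -9.] w 0.0551
(0.456, -0.255, 0.048, np.float64(60.8)) -> [ 0.    -0.     0.202] [ 0.     -0.      0.0003]
```

View pics/wrist1.png

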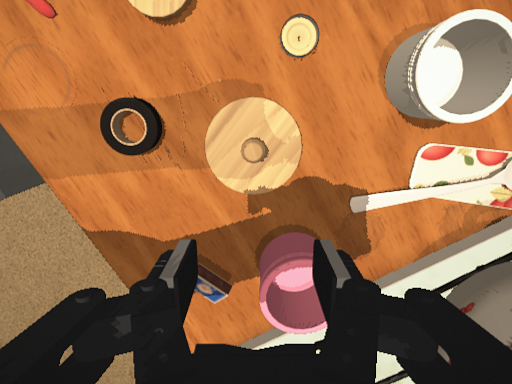

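```bash
cat >wp.py <<'E'
import sys,numpy as np
from scipy.spatial.transform import Rotation as Ro
d=np.load(f"pics/wrist{sys.argv[1]}.npz")
R=Ro.from_euler("xyz",d["o"],degrees=True).as_matrix()
for a in sys.argv[2:]:
    u,v,z=map(float,a.split(","))
    T=d["tool_from_camera"];ray=R@(T[:3,:3]@np.linalg.solve(d["mtx"],[u,v,1]));c=R@T[:3,3]+d["p"]
    print(a,(c+ray*(z-c[2])/ray[2]).round(4))
E
python3 wp.py 1 253,144.5,.022 257,151,.052 205,145,.022 301,145,.022; python3 rel.py .456,-.255,.048,n .456,-.255,.12,n
```

```text
253,144.5,.022 [ 0.4587 -0.2512  0.022 ]
257,151,.052 [ 0.461  -0.2552  0.052 ]
205,145,.022 [ 0.4143 -0.2265  0.022 ]
301,145,.022 [ 0.5026 -0.2768  0.022 ]
t 1.55 p [ 0.4458 -0.2753  0.2423] o [1.7989e+02 6.0000e-02 6.0420e+01] q [ 40.  25. -16. 103.   9.  53.  -9.] w 0.0553
(0.456, -0.255, 0.048, np.float64(60.8)) -> [ 0.0229 -0.0015  0.1943] [ 0.002   0.0011 -0.0064]
(0.456, -0.255, 0.12, np.float64(60.8)) -> [ 0.0229 -0.0014  0.1223] [ 0.002   0.0011 -0.0064]
```

The wrist and side cameras agree within 4 mm on lid_104 (shown at pixel (253,145), plate 101 mm wide). I'll take (0.458, -0.254) and descend.

move_arm:
  commands:
    - {"tx": 0.012, "ty": 0, "tz": 0.04, "rx": 0.002, "ry": 0.001, "rz": 0}
    - {"tx": 0.0245, "ty": 0, "tz": 0.08, "rx": 0.002, "ry": 0.001, "rz": 0}
    - {"tx": 0.0245, "ty": 0, "tz": 0.12, "rx": 0.002, "ry": 0.001, "rz": 0}
    - {"tx": 0.0245, "ty": 0, "tz": 0.15, "rx": 0.002, "ry": 0.001, "rz": 0}
    - {"tx": 0.0245, "ty": 0, "tz": 0.175, "rx": 0.002, "ry": 0.001, "rz": 0}
    - {"tx": 0.0245, "ty": 0, "tz": 0.193, "rx": 0.002, "ry": 0.001, "rz": 0}
    - {"tx": 0.0245, "ty": 0, "tz": 0.193, "rx": 0.002, "ry": 0.001, "rz": 0}
    - {"tx": 0.0245, "ty": 0, "tz": 0.193, "rx": 0.002, "ry": 0.001, "rz": 0}
    - {"tx": 0.0245, "ty": 0, "tz": 0.193, "rx": 0.002, "ry": 0.001, "rz": 0}

```text
time_s: 2.45
eef_pos: [0.459, -0.2531, 0.0499]
orientation: [179.9, -0.1, 60.5]
wrist_force: [0.0, -1.2, 0.0]
gripper_width: 0.0547
```

```bash
python3 look.py wrist 2;python3 rel.py .458,-.254,.048,n
```

```text
t 2.5 p [ 0.4589 -0.2529  0.0499] o [ 1.7993e+02 -6.0000e-02  6.0550e+01] q [ 33.  42. -10. 113.  15.  27. -18.] w 0.0549
(0.458, -0.254, 0.048, np.float64(61.0)) -> [-0.0014 -0.0003  0.0019] [ 0.0012 -0.001  -0.0076]
```

View pics/wrist2.png

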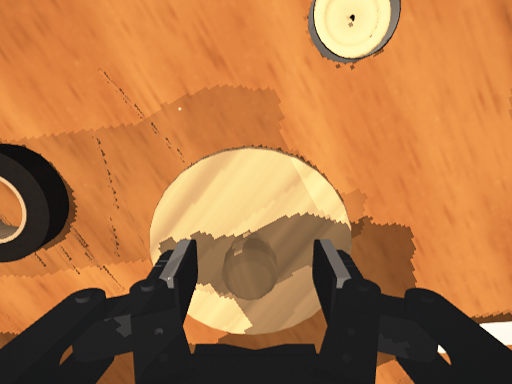

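The knob sits between the fingers at pixel (250,265). I'll check its offset along the pads.

```bash
python3 wp.py 2 250,268,.052 250,268,.042 251,240,.022
```

```text
250,268,.052 [ 0.4604 -0.248   0.052 ]
250,268,.042 [ 0.4575 -0.2528  0.042 ]
251,240,.022 [ 0.46   -0.2489  0.022 ]
```

move_arm:
  commands:
    - {"tx": 0.002, "ty": 0, "tz": 0.001, "rx": 0.001, "ry": -0.001, "rz": 0}
    - {"tx": 0.002, "ty": 0, "tz": 0.001, "rx": 0.001, "ry": -0.001, "rz": 0}
    - {"tx": 0.002, "ty": 0, "tz": 0.001, "rx": 0.001, "ry": -0.001, "rz": 0}
    - {"tx": 0.002, "ty": 0, "tz": 0.001, "rx": 0.001, "ry": -0.001, "rz": 0}
    - {"tx": 0.002, "ty": 0, "tz": 0.001, "rx": 0.001, "ry": -0.001, "rz": 0}
  fingers: 0.01
  force: 40

```text
time_s: 3.0
eef_pos: [0.4596, -0.2501, 0.0483]
orientation: [-179.9, -0.0, 60.6]
wrist_force: [-0.4, 1.5, 6.0]
gripper_width: 0.0235
```

```bash
python3 rel.py .46,-.25,.19,60.6 .6,-.09,.19,n
```

```text
t 3.0 p [ 0.4596 -0.2501  0.0483] o [-1.799e+02 -2.000e-02  6.063e+01] q [ 33.  42. -10. 113.  15.  27. -18.] w 0.0235
(0.46, -0.25, 0.19, 60.6) -> [ 3.000e-04  1.000e-04 -1.417e-01] [-0.0018 -0.0003  0.0006]
(0.6, -0.09, 0.19, np.float64(81.5)) -> [ 0.2084  0.0436 -0.1418] [-0.0017 -0.0007 -0.3636]
```

move_arm:
  commands:
    - {"tx": 0, "ty": 0, "tz": -0.04, "rx": 0, "ry": 0, "rz": 0}
    - {"tx": 0, "ty": 0, "tz": -0.08, "rx": 0, "ry": 0, "rz": 0}
    - {"tx": 0, "ty": 0, "tz": -0.12, "rx": 0, "ry": 0, "rz": 0}
    - {"tx": 0.02, "ty": 0.004, "tz": -0.142, "rx": 0, "ry": 0, "rz": -0.05}
    - {"tx": 0.06, "ty": 0.013, "tz": -0.142, "rx": 0, "ry": 0, "rz": -0.11}
    - {"tx": 0.1, "ty": 0.021, "tz": -0.142, "rx": 0, "ry": 0, "rz": -0.18}
    - {"tx": 0.14, "ty": 0.03, "tz": -0.142, "rx": 0, "ry": 0, "rz": -0.25}
    - {"tx": 0.175, "ty": 0.037, "tz": -0.142, "rx": 0, "ry": 0, "rz": -0.31}
    - {"tx": 0.2, "ty": 0.042, "tz": -0.142, "rx": -0.002, "ry": 0, "rz": -0.364}
    - {"tx": 0.2084, "ty": 0.0436, "tz": -0.142, "rx": -0.002, "ry": 0, "rz": -0.364}
    - {"tx": 0.2084, "ty": 0.0436, "tz": -0.142, "rx": -0.002, "ry": 0, "rz": -0.364}
    - {"tx": 0.2084, "ty": 0.0436, "tz": -0.142, "rx": -0.002, "ry": 0, "rz": -0.364}
    - {"tx": 0.2084, "ty": 0.0436, "tz": -0.142, "rx": -0.002, "ry": 0, "rz": -0.364}

```text
time_s: 4.3
eef_pos: [0.5985, -0.0928, 0.1891]
orientation: [-179.9, 0.1, 81.3]
wrist_force: [0.9, -0.8, -1.6]
gripper_width: 0.0234
```

```bash
python3 rel.py .6,-.09,.19,n;python3 look.py side 3;python3 look.py wrist 3; python3 - <<'E'
import cv2
i=cv2.imread("pics/side3.png")[132:222,235:325]
cv2.imwrite("pics/c3.png",cv2.resize(i,(600,600),interpolation=cv2.INTER_CUBIC))
E
```

```text
t 4.3 p [ 0.5985 -0.0928  0.1891] o [-1.7987e+02  7.0000e-02  8.1260e+01] q [ 19.  36. -20.  93.  15.  53. -15.] w 0.0234
(0.6, -0.09, 0.19, np.float64(81.5)) -> [ 0.003   0.0011 -0.0009] [-0.0022  0.0013 -0.0037]
```

View pics/c3.png

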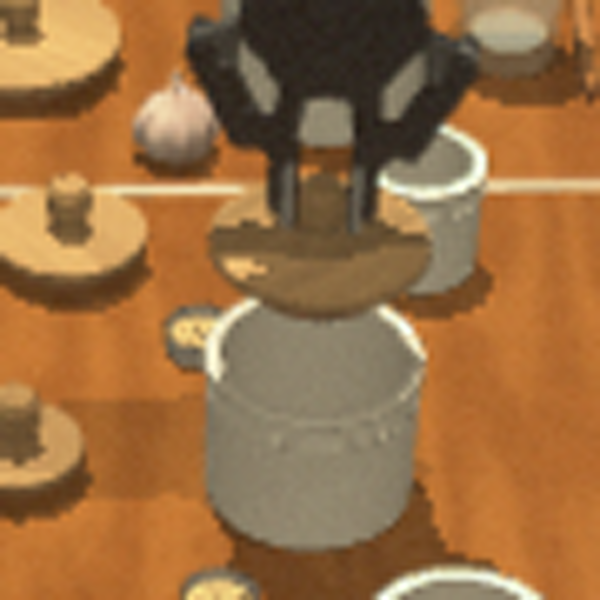

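View pics/wrist3.png

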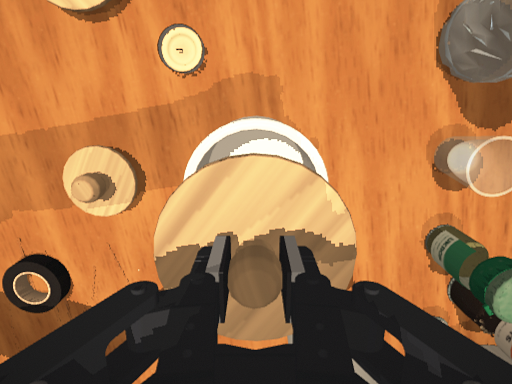

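```bash
cat >> h.py <<'E'
def fitc(ext,z,r):  # L,R,B (nan to skip) known radius
    e=np.array(ext,float)
    def f(v):
        p=circ(v[0],v[1],r,z);q=np.array([p[:,0].min(),p[:,0].max(),p[:,1].min(),p[:,1].max()])-e
        return q[~np.isnan(q)]
    s=least_squares(f,[.6,0]);return s.x.round(4),s.fun.round(2)
E
python3 - <<'E'
from h import *
n=np.nan
c=lambda L,R,T,B:[L/6.6667+235,R/6.6667+235,T/6.6667+132,B/6.6667+132]
print(fitc(c(208,434,n,306),.163,.052))
print(fitc(c(208,434,180,306),.163,.052))
print("jar",fitc(c(204,426,n,n)[:2]+[n,172+155/6.5],.086,.0535),fitc([215+329/6.5,215+546/6.5,172+20/6.5,172+155/6.5],.086,.0535))
E
```

```text
(array([ 0.5975, -0.1003]), array([ 0.11, -0.11,  0.01]))
(array([ 0.5974, -0.1019]), array([ 0.1 , -0.1 , -0.36,  0.33]))
jar (array([ 0.5995, -0.0891]), array([-0.01,  0.01, -0.  ])) (array([ 0.5997, -0.0881]), array([ 0.05, -0.05,  0.24, -0.21]))
```

```bash
cat > wfit.py <<'E'
import numpy as np
from scipy.optimize import least_squares
from scipy.spatial.transform import Rotation as Ro
t=np.linspace(0,2*np.pi,400)
def wfit(tag,ext,z,r):
    d=np.load(f"pics/wrist{tag}.npz");R=Ro.from_euler("xyz",d["o"],degrees=True).as_matrix();T=d["tool_from_camera"]
    def pr(P):
        q=(P-d["p"])@R; q=(q-T[:3,3])@T[:3,:3]; q=q@d["mtx"].T; return q[:,:2]/q[:,2:]
    e=np.array(ext,float)
    def f(v):
        p=pr(np.c_[v[0]+r*np.cos(t),v[1]+r*np.sin(t),0*t+z]);q=np.array([p[:,0].min(),p[:,0].max(),p[:,1].min(),p[:,1].max()])-e
        return q[~np.isnan(q)]
    s=least_squares(f,d["p"][:2]);return s.x.round(4),s.fun.round(1)
E
python3 - <<'E'
from wfit import *
n=np.nan
print("lid",wfit(3,[153,357,153.5,n],.163,.052),"jar",wfit(3,[184,328,118,n],.086,.0535))
print(wfit(1,[205,301.5,96.5,193],.022,.052))
E
```

```text
lid (array([ 0.5988, -0.0968]), array([-1.3,  1.2,  0.2])) jar (array([ 0.6011, -0.0865]), array([-1.8,  1.8,  0.2]))
(array([ 0.4577, -0.2536]), array([-0.9,  0.9, -0.9,  1.1]))
```

Both cameras agree: the lid must move (+0.002, +0.011) relative to the jar. So the target TCP is (0.6005, -0.082).

```bash
python3 rel.py .6005,-.082,.189,81.3 .6005,-.082,.12,81.3
```

```text
t 4.4 p [ 0.5989 -0.0921  0.1893] o [-1.7992e+02  3.0000e-02  8.1300e+01] q [ 19.  36. -20.  93.  15.  53. -15.] w 0.0239
(0.6005, -0.082, 0.189, 81.3) -> [0.0103 0.0001 0.0003] [-0.0014  0.0005  0.    ]
(0.6005, -0.082, 0.12, 81.3) -> [0.0103 0.0002 0.0693] [-0.0014  0.0005  0.    ]
```

move_arm:
  commands:
    - {"tx": 0.0105, "ty": 0.0005, "tz": 0, "rx": -0.001, "ry": 0, "rz": 0}
    - {"tx": 0.0105, "ty": 0.0005, "tz": 0.01, "rx": -0.001, "ry": 0, "rz": 0}
    - {"tx": 0.0105, "ty": 0.0005, "tz": 0.025, "rx": -0.001, "ry": 0, "rz": 0}
    - {"tx": 0.0105, "ty": 0.0005, "tz": 0.04, "rx": -0.001, "ry": 0, "rz": 0}
    - {"tx": 0.0105, "ty": 0.0005, "tz": 0.052, "rx": -0.001, "ry": 0, "rz": 0}
    - {"tx": 0.0105, "ty": 0.0005, "tz": 0.06, "rx": -0.001, "ry": 0, "rz": 0}
    - {"tx": 0.0105, "ty": 0.0005, "tz": 0.065, "rx": -0.001, "ry": 0, "rz": 0}
    - {"tx": 0.0105, "ty": 0.0005, "tz": 0.068, "rx": -0.001, "ry": 0, "rz": 0}
    - {"tx": 0.0105, "ty": 0.0005, "tz": 0.068, "rx": -0.001, "ry": 0, "rz": 0}
    - {"tx": 0.0105, "ty": 0.0005, "tz": 0.068, "rx": -0.001, "ry": 0, "rz": 0}

```text
time_s: 5.4
eef_pos: [0.6021, -0.0799, 0.1218]
orientation: [179.9, -0.1, 81.5]
wrist_force: [0.5, 0.1, -0.8]
gripper_width: 0.0234
```

```bash
python3 look.py side 4; python3 - <<'E'
import cv2
i=cv2.imread("pics/side4.png")[132:222,235:325]
cv2.imwrite("pics/c4.png",cv2.resize(i,(600,600),interpolation=cv2.INTER_CUBIC))
E
```

```text
(no output)
```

View pics/c4.png

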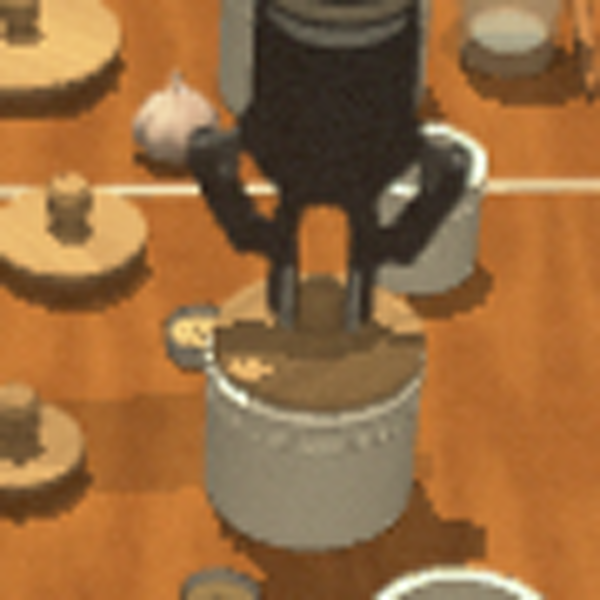

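The plug is in the mouth. I'll lower 2 mm, release and lift.

move_arm:
  commands:
    - {"tx": -0.001, "ty": -0.001, "tz": 0.002, "rx": 0, "ry": 0, "rz": 0}
    - {"tx": -0.001, "ty": -0.001, "tz": 0.002, "rx": 0, "ry": 0, "rz": 0}

```text
time_s: 5.65
eef_pos: [0.6015, -0.0804, 0.1203]
orientation: [179.8, -0.1, 81.5]
wrist_force: [1.3, 0.6, 1.8]
gripper_width: 0.0234
```

move_arm:
  commands:
    - {"tx": 0, "ty": 0, "tz": 0, "rx": 0, "ry": 0, "rz": 0}
    - {"tx": 0, "ty": 0, "tz": 0, "rx": 0, "ry": 0, "rz": 0}
    - {"tx": 0, "ty": 0, "tz": 0, "rx": 0, "ry": 0, "rz": 0}
    - {"tx": 0, "ty": 0, "tz": -0.03, "rx": 0, "ry": 0, "rz": 0}
    - {"tx": 0, "ty": 0, "tz": -0.06, "rx": 0, "ry": 0, "rz": 0}
    - {"tx": 0, "ty": 0, "tz": -0.1, "rx": 0, "ry": 0, "rz": 0}
    - {"tx": 0, "ty": 0, "tz": -0.1, "rx": 0, "ry": 0, "rz": 0}
    - {"tx": 0, "ty": 0, "tz": -0.1, "rx": 0, "ry": 0, "rz": 0}
  fingers: 0.055

```text
time_s: 6.45
eef_pos: [0.6008, -0.0809, 0.2203]
orientation: [179.9, -0.0, 81.5]
wrist_force: [-1.0, -0.4, -0.7]
gripper_width: 0.0547
```

```bash
python3 look.py side 5;python3 look.py wrist 5; python3 - <<'E'
import cv2
i=cv2.imread("pics/side5.png")[132:222,235:325]
cv2.imwrite("pics/c5.png",cv2.resize(i,(600,600),interpolation=cv2.INTER_CUBIC))
E
python3 rel.py .455,-.073,.21,n
```

```text
t 6.55 p [ 0.5995 -0.081   0.2181] o [-1.7985e+02 -2.0000e-02  8.1460e+01] q [ 18.  35. -21.  92.  14.  57. -16.] w 0.0551
(0.455, -0.073, 0.21, np.float64(80.9)) -> [-0.0136 -0.1441  0.0085] [-0.0026 -0.0003  0.01  ]
```

View pics/c5.png

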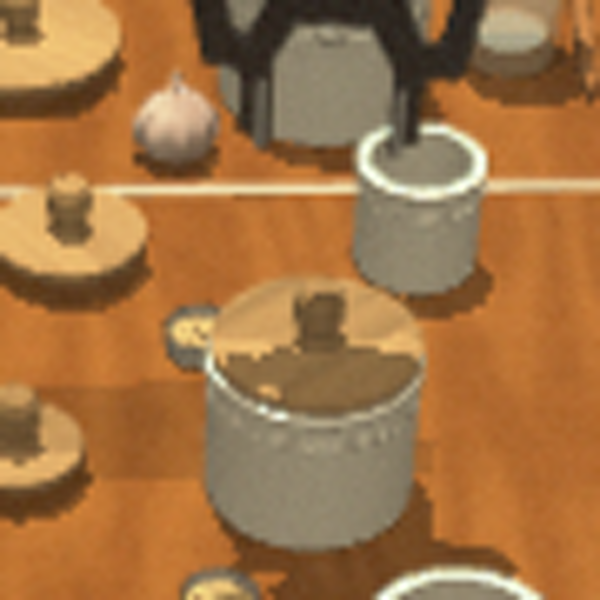

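View pics/wrist5.png

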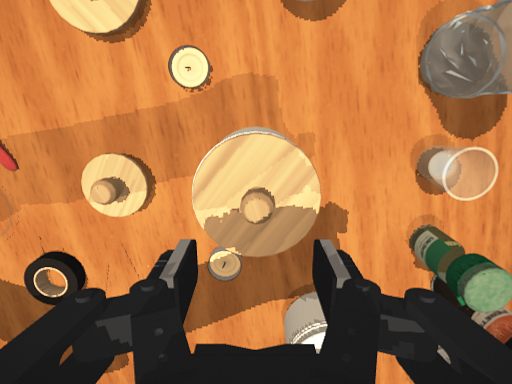

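lid_104 is seated and level, its plate inside the rim at crop x 210–425, rim 204–426. Next is lid_68, at wrist pixel (115,185).

```bash
python3 - <<'E'
from wfit import *
print(wfit(5,[82,148,153,217],.022,.034))
E
python3 rel.py .457,-.072,.21,80.9 .457,-.072,.048,80.9
```

```text
(array([ 0.4576, -0.0717]), array([-0.5,  0.5, -0.2,  0.2]))
t 6.55 p [ 0.5995 -0.081   0.2181] o [-1.7985e+02 -2.0000e-02  8.1460e+01] q [ 18.  35. -21.  92.  14.  57. -16.] w 0.0551
(0.457, -0.072, 0.21, 80.9) -> [-0.0123 -0.1423  0.0085] [-0.0026 -0.0003  0.0097]
(0.457, -0.072, 0.048, 80.9) -> [-0.0123 -0.1419  0.1705] [-0.0026 -0.0003  0.0097]
```

move_arm:
  commands:
    - {"tx": -0.004, "ty": -0.045, "tz": 0, "rx": -0.0026, "ry": 0, "rz": 0}
    - {"tx": -0.008, "ty": -0.09, "tz": 0, "rx": -0.0026, "ry": 0, "rz": 0}
    - {"tx": -0.012, "ty": -0.13, "tz": 0.01, "rx": -0.0026, "ry": 0, "rz": 0}
    - {"tx": -0.012, "ty": -0.1415, "tz": 0.04, "rx": -0.0026, "ry": 0, "rz": 0}
    - {"tx": -0.012, "ty": -0.1415, "tz": 0.08, "rx": -0.0026, "ry": 0, "rz": 0}
    - {"tx": -0.012, "ty": -0.1415, "tz": 0.12, "rx": -0.0026, "ry": 0, "rz": 0}
    - {"tx": -0.012, "ty": -0.1415, "tz": 0.14, "rx": -0.0026, "ry": 0, "rz": 0}
    - {"tx": -0.012, "ty": -0.1415, "tz": 0.15, "rx": -0.0026, "ry": 0, "rz": 0}
    - {"tx": -0.012, "ty": -0.1415, "tz": 0.15, "rx": -0.0026, "ry": 0, "rz": 0}
    - {"tx": -0.012, "ty": -0.1415, "tz": 0.15, "rx": -0.0026, "ry": 0, "rz": 0}

```text
time_s: 7.55
eef_pos: [0.4591, -0.0715, 0.0696]
orientation: [179.8, -0.1, 81.5]
wrist_force: [0.6, 0.3, 0.3]
gripper_width: 0.0551
```

```bash
python3 look.py wrist 6; python3 rel.py .4575,-.0717,.048,80.9
```

```text
t 7.6 p [ 0.4595 -0.0715  0.07  ] o [ 1.7975e+02 -5.0000e-02  8.1470e+01] q [ 16.  37. -14. 122.  22.  24. -24.] w 0.0546
(0.4575, -0.0717, 0.048, 80.9) -> [-0.0005 -0.0021  0.022 ] [ 0.0044 -0.001   0.0099]
```

View pics/wrist6.png

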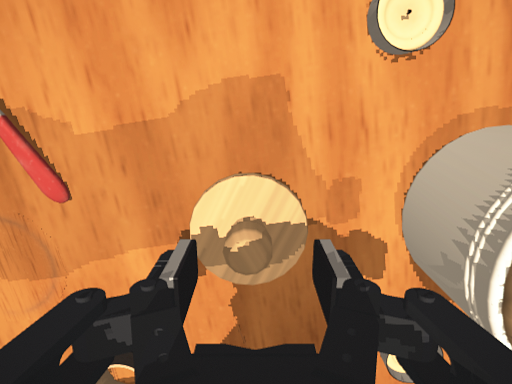

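```bash
python3 - <<'E'
from wfit import *
print(wfit(6,[190.5,307,173,285],.022,.034))
E
```

```text
(array([ 0.4567, -0.0712]), array([-1.9,  1.9,  0.2,  0. ]))
```

Consistent. Lower, then close.

move_arm:
  commands:
    - {"tx": 0, "ty": -0.002, "tz": 0.012, "rx": 0.003, "ry": 0, "rz": 0}
    - {"tx": 0, "ty": -0.0025, "tz": 0.022, "rx": 0.003, "ry": 0, "rz": 0}
    - {"tx": 0, "ty": -0.0025, "tz": 0.022, "rx": 0.003, "ry": 0, "rz": 0}
    - {"tx": 0, "ty": -0.0025, "tz": 0.022, "rx": 0.003, "ry": 0, "rz": 0}

```text
time_s: 8.0
eef_pos: [0.4567, -0.0712, 0.0476]
orientation: [180.0, -0.0, 81.5]
wrist_force: [-0.0, -0.2, 0.2]
gripper_width: 0.0549
```

move_arm:
  commands:
    - {"tx": 0, "ty": 0, "tz": 0, "rx": 0, "ry": 0, "rz": 0}
    - {"tx": 0, "ty": 0, "tz": 0, "rx": 0, "ry": 0, "rz": 0}
    - {"tx": 0, "ty": 0, "tz": 0, "rx": 0, "ry": 0, "rz": 0}
    - {"tx": 0, "ty": 0, "tz": 0, "rx": 0, "ry": 0, "rz": 0}
    - {"tx": 0, "ty": 0, "tz": 0, "rx": 0, "ry": 0, "rz": 0}
  fingers: 0.01

```text
time_s: 8.5
eef_pos: [0.4567, -0.0712, 0.0477]
orientation: [180.0, -0.0, 81.5]
wrist_force: [-0.6, 0.3, 5.3]
gripper_width: 0.0237
```

```bash
python3 rel.py .457,-.072,.19,80.9 .673,.099,.19,n
```

```text
t 8.5 p [ 0.4567 -0.0712  0.0477] o [ 1.7997e+02 -4.0000e-02  8.1470e+01] q [ 15.  39. -12. 123.  23.  20. -25.] w 0.0237
(0.457, -0.072, 0.19, 80.9) -> [-0.0007  0.0005 -0.1423] [ 0.0006 -0.0007  0.0099]
(0.673, 0.099, 0.19, np.float64(98.4)) -> [ 0.2005  0.1887 -0.142 ] [ 0.0007 -0.0006 -0.295 ]
```

move_arm:
  commands:
    - {"tx": 0, "ty": 0, "tz": -0.045, "rx": 0, "ry": 0, "rz": 0}
    - {"tx": 0, "ty": 0, "tz": -0.09, "rx": 0, "ry": 0, "rz": 0}
    - {"tx": 0, "ty": 0, "tz": -0.142, "rx": 0, "ry": 0, "rz": 0}
    - {"tx": 0.02, "ty": 0.02, "tz": -0.142, "rx": 0, "ry": 0, "rz": -0.05}
    - {"tx": 0.05, "ty": 0.047, "tz": -0.142, "rx": 0, "ry": 0, "rz": -0.1}
    - {"tx": 0.08, "ty": 0.075, "tz": -0.142, "rx": 0, "ry": 0, "rz": -0.15}
    - {"tx": 0.11, "ty": 0.104, "tz": -0.142, "rx": 0, "ry": 0, "rz": -0.2}
    - {"tx": 0.14, "ty": 0.132, "tz": -0.142, "rx": 0, "ry": 0, "rz": -0.25}
    - {"tx": 0.17, "ty": 0.16, "tz": -0.142, "rx": 0, "ry": 0, "rz": -0.295}
    - {"tx": 0.195, "ty": 0.183, "tz": -0.142, "rx": 0, "ry": 0, "rz": -0.295}
    - {"tx": 0.2025, "ty": 0.19, "tz": -0.142, "rx": 0, "ry": 0, "rz": -0.295}
    - {"tx": 0.2025, "ty": 0.19, "tz": -0.142, "rx": 0, "ry": 0, "rz": -0.295}
    - {"tx": 0.2025, "ty": 0.19, "tz": -0.142, "rx": 0, "ry": 0, "rz": -0.295}
    - {"tx": 0.2025, "ty": 0.19, "tz": -0.142, "rx": 0, "ry": 0, "rz": -0.295}

```text
time_s: 9.9
eef_pos: [0.6735, 0.0988, 0.1893]
orientation: [-179.9, 0.0, 98.3]
wrist_force: [-0.5, -0.5, -0.2]
gripper_width: 0.0234
```

```bash
python3 rel.py .6745,.101,.19,n;python3 look.py side 7;python3 look.py wrist 7; python3 - <<'E'
import cv2
i=cv2.imread("pics/side7.png")[112:192,255:335]
cv2.imwrite("pics/c7.png",cv2.resize(i,(560,560),interpolation=cv2.INTER_CUBIC))
E
```

```text
t 9.9 p [0.6735 0.0988 0.1893] o [-1.7991e+02  5.0000e-02  9.8270e+01] q [  3.  43. -25.  80.  19.  61. -17.] w 0.0234
(0.6745, 0.101, 0.19, np.float64(98.5)) -> [ 0.0021  0.0013 -0.0007] [-0.0015  0.0009 -0.0043]
```

View pics/c7.png

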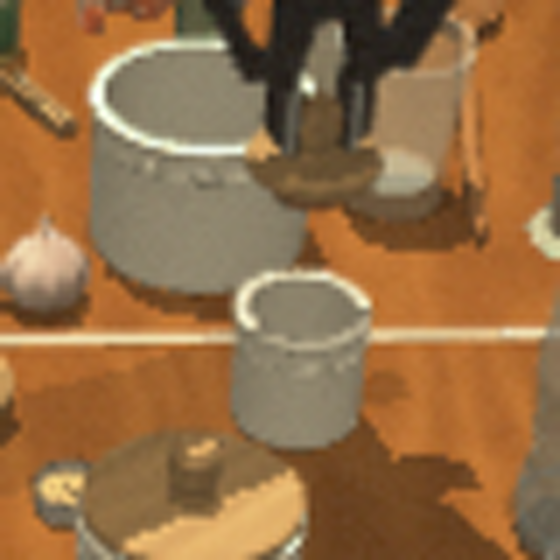

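View pics/wrist7.png

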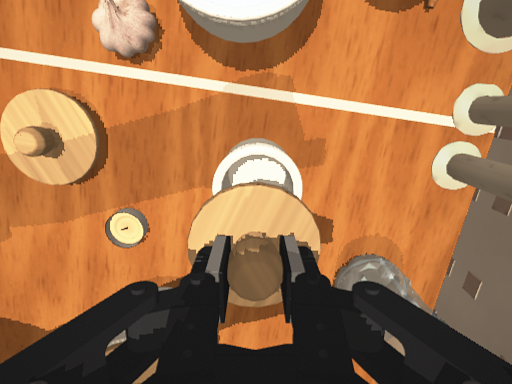

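```bash
python3 - <<'E'
from h import *
from wfit import *
n=np.nan
c=lambda L,R,T,B:[L/7+255,R/7+255,T/7+112,B/7+112]
print("side",fitc(c(246,386,n,196),.163,.034),"jar",fitc(c(234,373,268,350),.070,.035))
print("lid",wfit(7,[188,321,183,n],.163,.034),"jar",wfit(7,[212,303,139,n],.070,.035))
E
```

```text
side (array([0.6731, 0.0939]), array([ 0.07, -0.07,  0.  ])) jar (array([0.6744, 0.1014]), array([ 0.11, -0.11,  0.38, -0.35]))
lid (array([0.6743, 0.0985]), array([-1.2,  1.2,  0.1])) jar (array([0.6751, 0.1079]), array([ 0.2, -0.2, -0. ]))
```

```bash
python3 - <<'E'
import cv2
i=cv2.imread("pics/wrist7.png")[120:220,180:330]
cv2.imwrite("pics/c7w.png",cv2.resize(i,None,fx=5,fy=5,interpolation=cv2.INTER_CUBIC))
E
```

```text
(no output)
```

View pics/c7w.png

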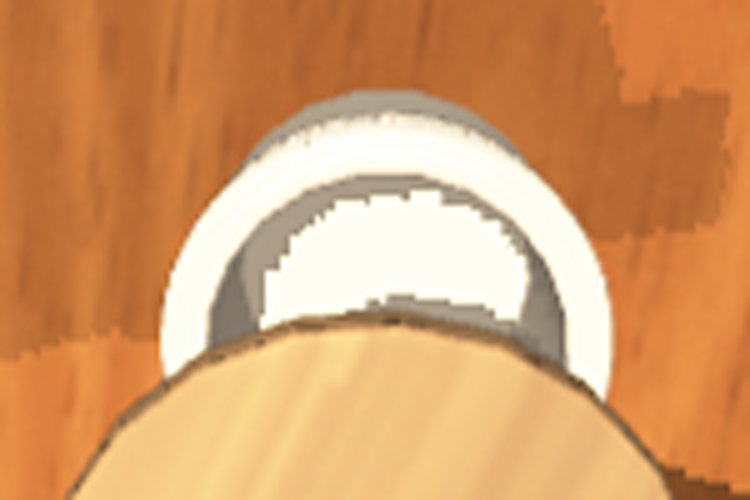

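```bash
python3 - <<'E'
from wfit import *
n=np.nan
print("lid",wfit(7,[189,321,184.8,n],.163,.034),"jar",wfit(7,[212,302.5,142.6,n],.070,.0345),"in",wfit(7,[222,293,155,n],.070,.028))
E
python3 rel.py .6745,.107,.19,98.3
```

```text
lid (array([0.6746, 0.0976]), array([-1.6,  1.6,  0.2])) jar (array([0.6752, 0.1058]), array([ 0.7, -0.7, -0.1])) in (array([0.6758, 0.103 ]), array([-0.5,  0.5,  0. ]))
t 10.0 p [0.6739 0.0992 0.1897] o [-1.7997e+02  2.0000e-02  9.8280e+01] q [  3.  43. -25.  80.  19.  61. -17.] w 0.0232
(0.6745, 0.107, 0.19, 98.3) -> [ 0.0077  0.0018 -0.0003] [-0.0005  0.0003 -0.0004]
```

move_arm:
  commands:
    - {"tx": 0.007, "ty": 0.002, "tz": 0.01, "rx": 0, "ry": 0, "rz": 0}
    - {"tx": 0.007, "ty": 0.002, "tz": 0.025, "rx": 0, "ry": 0, "rz": 0}
    - {"tx": 0.007, "ty": 0.002, "tz": 0.04, "rx": 0, "ry": 0, "rz": 0}
    - {"tx": 0.007, "ty": 0.002, "tz": 0.055, "rx": 0, "ry": 0, "rz": 0}
    - {"tx": 0.007, "ty": 0.002, "tz": 0.067, "rx": 0, "ry": 0, "rz": 0}
    - {"tx": 0.007, "ty": 0.002, "tz": 0.075, "rx": 0, "ry": 0, "rz": 0}
    - {"tx": 0.007, "ty": 0.002, "tz": 0.081, "rx": 0, "ry": 0, "rz": 0}
    - {"tx": 0.007, "ty": 0.002, "tz": 0.085, "rx": 0, "ry": 0, "rz": 0}
    - {"tx": 0.007, "ty": 0.002, "tz": 0.085, "rx": 0, "ry": 0, "rz": 0}
    - {"tx": 0.007, "ty": 0.002, "tz": 0.085, "rx": 0, "ry": 0, "rz": 0}

```text
time_s: 11.0
eef_pos: [0.6755, 0.1075, 0.1047]
orientation: [180.0, -0.0, 98.3]
wrist_force: [0.5, -1.7, -0.8]
gripper_width: 0.0236
```

```bash
python3 look.py side 8; python3 - <<'E'
import cv2
i=cv2.imread("pics/side8.png")[112:192,255:335]
cv2.imwrite("pics/c8.png",cv2.resize(i,(560,560),interpolation=cv2.INTER_CUBIC))
E
```

```text
(no output)
```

View pics/c8.png

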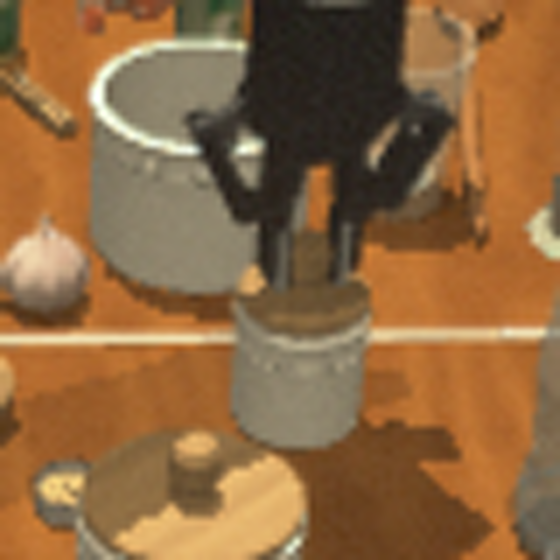

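The plug is in and the plate is at the rim. Release and lift.

move_arm:
  commands:
    - {"tx": 0, "ty": 0, "tz": 0.001, "rx": 0, "ry": 0, "rz": 0}
    - {"tx": 0, "ty": 0, "tz": 0.001, "rx": 0, "ry": 0, "rz": 0}
    - {"tx": 0, "ty": 0, "tz": 0.001, "rx": 0, "ry": 0, "rz": 0}
    - {"tx": 0, "ty": 0, "tz": -0.03, "rx": 0, "ry": 0, "rz": 0}
    - {"tx": 0, "ty": 0, "tz": -0.07, "rx": 0, "ry": 0, "rz": 0}
    - {"tx": 0, "ty": 0, "tz": -0.115, "rx": 0, "ry": 0, "rz": 0}
    - {"tx": 0, "ty": 0, "tz": -0.115, "rx": 0, "ry": 0, "rz": 0}
    - {"tx": 0, "ty": 0, "tz": -0.115, "rx": 0, "ry": 0, "rz": 0}
  fingers: 0.055

```text
time_s: 11.85
eef_pos: [0.6759, 0.1086, 0.2212]
orientation: [179.8, -0.1, 98.4]
wrist_force: [0.3, -0.3, -0.4]
gripper_width: 0.0555
```

```bash
python3 look.py side 9;python3 look.py wrist 9; python3 - <<'E'
import cv2
i=cv2.imread("pics/side9.png")[112:192,255:335]
cv2.imwrite("pics/c9.png",cv2.resize(i,(560,560),interpolation=cv2.INTER_CUBIC))
E
```

```text
(no output)
```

View pics/c9.png

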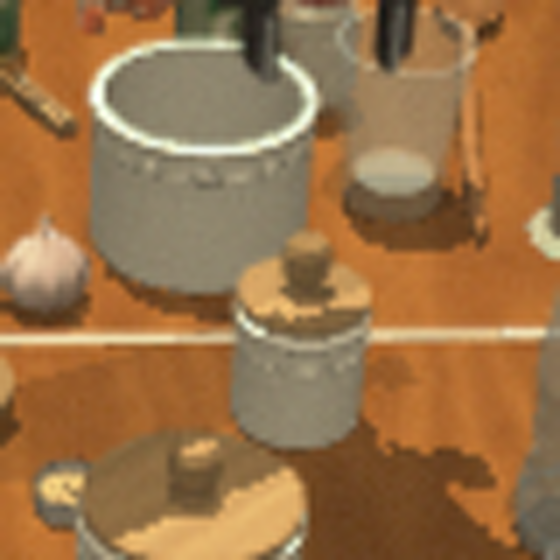

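View pics/wrist9.png

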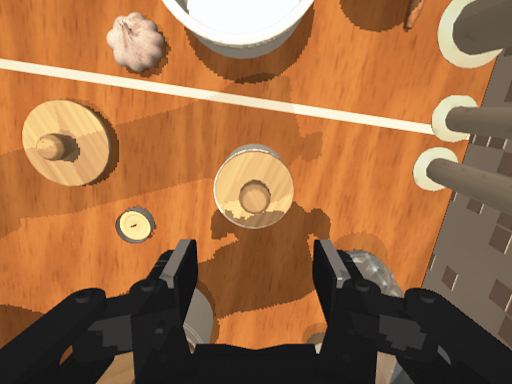

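lid_68 is seated and level (plate crop x 236–372, rim 234–373). Next is lid_86, at wrist pixel (66,143).

```bash
python3 - <<'E'
from wfit import *
print(wfit(9,[22,111,100,187],.022,.043))
E
python3 rel.py .486,.1095,.21,n .486,.1095,.07,n
```

```text
(array([0.4877, 0.1102]), array([ 0.4, -0.4, -0.2,  0.2]))
t 11.95 p [0.6746 0.1077 0.2182] o [-1.7986e+02 -2.0000e-02  9.8380e+01] q [  2.  42. -26.  77.  19.  65. -17.] w 0.0548
(0.486, 0.1095, 0.21, np.float64(102.7)) -> [ 0.0293 -0.1863  0.0086] [-0.0025 -0.0005 -0.0753]
(0.486, 0.1095, 0.07, np.float64(102.7)) -> [ 0.0292 -0.1859  0.1486] [-0.0025 -0.0005 -0.0753]
```

move_arm:
  commands:
    - {"tx": 0.006, "ty": -0.04, "tz": 0, "rx": -0.0025, "ry": 0, "rz": -0.03}
    - {"tx": 0.013, "ty": -0.085, "tz": 0, "rx": -0.0025, "ry": 0, "rz": -0.06}
    - {"tx": 0.02, "ty": -0.13, "tz": 0, "rx": -0.0025, "ry": 0, "rz": -0.075}
    - {"tx": 0.027, "ty": -0.17, "tz": 0.01, "rx": -0.0025, "ry": 0, "rz": -0.075}
    - {"tx": 0.0295, "ty": -0.1848, "tz": 0.04, "rx": -0.0025, "ry": 0, "rz": -0.075}
    - {"tx": 0.0295, "ty": -0.1848, "tz": 0.08, "rx": -0.0025, "ry": 0, "rz": -0.075}
    - {"tx": 0.0295, "ty": -0.1848, "tz": 0.115, "rx": -0.0025, "ry": 0, "rz": -0.075}
    - {"tx": 0.0295, "ty": -0.1848, "tz": 0.14, "rx": -0.0025, "ry": 0, "rz": -0.075}
    - {"tx": 0.0295, "ty": -0.1848, "tz": 0.148, "rx": -0.0025, "ry": 0, "rz": -0.075}
    - {"tx": 0.0295, "ty": -0.1848, "tz": 0.148, "rx": -0.0025, "ry": 0, "rz": -0.075}
    - {"tx": 0.0295, "ty": -0.1848, "tz": 0.148, "rx": -0.0025, "ry": 0, "rz": -0.075}

```text
time_s: 13.05
eef_pos: [0.4886, 0.1107, 0.0719]
orientation: [179.8, -0.1, 102.7]
wrist_force: [-0.1, 0.2, 0.7]
gripper_width: 0.055
```

```bash
python3 look.py wrist 10; python3 rel.py .487,.110,.048,102.7
```

```text
t 13.1 p [0.489  0.1107 0.0724] o [ 1.7974e+02 -6.0000e-02  1.0266e+02] q [ -1.  39. -21. 116.  27.  29. -29.] w 0.0551
(0.487, 0.11, 0.048, 102.7) -> [-0.0003 -0.0022  0.0243] [ 0.0045 -0.001  -0.0007]
```

View pics/wrist10.png

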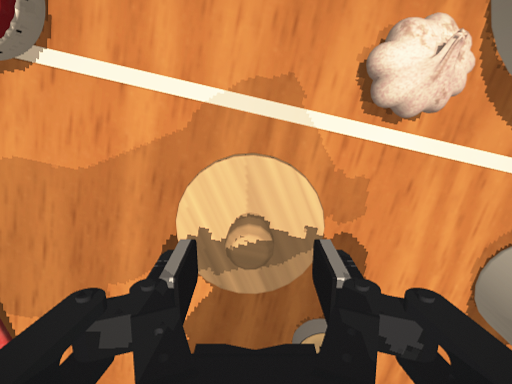

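```bash
python3 - <<'E'
from wfit import *
print(wfit(10,[176,324,153,295],.022,.043))
E
```

```text
(array([0.4866, 0.111 ]), array([-1.4,  1.4,  0.7, -0.7]))
```

move_arm:
  commands:
    - {"tx": 0, "ty": -0.002, "tz": 0.012, "rx": 0.003, "ry": 0, "rz": 0}
    - {"tx": 0, "ty": -0.0022, "tz": 0.024, "rx": 0.003, "ry": 0, "rz": 0}
    - {"tx": 0, "ty": -0.0022, "tz": 0.024, "rx": 0.003, "ry": 0, "rz": 0}
    - {"tx": 0, "ty": -0.0022, "tz": 0.024, "rx": 0.003, "ry": 0, "rz": 0}

```text
time_s: 13.5
eef_pos: [0.4858, 0.1099, 0.047]
orientation: [-179.9, -0.0, 102.7]
wrist_force: [-0.5, -0.4, 0.6]
gripper_width: 0.0551
```

move_arm:
  commands:
    - {"tx": 0, "ty": 0, "tz": 0, "rx": 0, "ry": 0, "rz": 0}
    - {"tx": 0, "ty": 0, "tz": 0, "rx": 0, "ry": 0, "rz": 0}
    - {"tx": 0, "ty": 0, "tz": 0, "rx": 0, "ry": 0, "rz": 0}
    - {"tx": 0, "ty": 0, "tz": 0, "rx": 0, "ry": 0, "rz": 0}
    - {"tx": 0, "ty": 0, "tz": 0, "rx": 0, "ry": 0, "rz": 0}
  fingers: 0.01

```text
time_s: 14.0
eef_pos: [0.4864, 0.11, 0.0478]
orientation: [180.0, -0.0, 102.7]
wrist_force: [-1.0, 0.3, 4.4]
gripper_width: 0.0237
```

```bash
python3 rel.py .487,.11,.22,102.7 .53,-.03,.22,n .57,-.16,.22,n .65,-.28,.22,n
```

```text
t 14.0 p [0.4864 0.11   0.0478] o [ 1.7998e+02 -4.0000e-02  1.0267e+02] q [ -3.  41. -19. 117.  29.  26. -31.] w 0.0237
(0.487, 0.11, 0.22, 102.7) -> [-0.      0.0007 -0.1722] [ 0.0004 -0.0007 -0.0005]
(0.53, -0.03, 0.22, np.float64(86.8)) -> [-0.1461  0.0119 -0.1723] [ 0.0003 -0.0008  0.2777]
(0.57, -0.16, 0.22, np.float64(74.3)) -> [-0.2817  0.0224 -0.1724] [ 2.000e-04 -8.000e-04  4.948e-01]
(0.65, -0.28, 0.22, np.float64(66.7)) -> [-0.4163  0.0741 -0.1725] [ 1.000e-04 -8.000e-04  6.279e-01]
```

```bash
python3 - <<'E'
from h import *
def un(u,v,z):
    r=W[:3,:3].T@np.linalg.solve(K,[u*.64,v*.64,1]);c=-W[:3,:3].T@W[:3,3];return (c+r*(z-c[2])/r[2]).round(3)
for a in [(485,405,.15),(485,405,.2),(485,425,.25),(408,460,.15),(551,350,.2),(551,350,.15)]:print(a,un(*a))
E
```

```text
(485, 405, 0.15) [ 0.633 -0.473  0.15 ]
(485, 405, 0.2) [ 0.623 -0.519  0.2  ]
(485, 425, 0.25) [ 0.607 -0.603  0.25 ]
(408, 460, 0.15) [ 0.506 -0.578  0.15 ]
(551, 350, 0.2) [ 0.747 -0.402  0.2  ]
(551, 350, 0.15) [ 0.765 -0.347  0.15 ]
```

move_arm:
  commands:
    - {"tx": 0, "ty": 0, "tz": -0.045, "rx": 0, "ry": 0, "rz": 0}
    - {"tx": 0, "ty": 0, "tz": -0.09, "rx": 0, "ry": 0, "rz": 0}
    - {"tx": 0, "ty": 0, "tz": -0.135, "rx": 0, "ry": 0, "rz": 0}
    - {"tx": -0.015, "ty": 0.001, "tz": -0.17, "rx": 0, "ry": 0, "rz": 0.03}
    - {"tx": -0.055, "ty": 0.004, "tz": -0.172, "rx": 0, "ry": 0, "rz": 0.1}
    - {"tx": -0.1, "ty": 0.008, "tz": -0.172, "rx": 0, "ry": 0, "rz": 0.19}
    - {"tx": -0.146, "ty": 0.012, "tz": -0.172, "rx": 0, "ry": 0, "rz": 0.28}
    - {"tx": -0.19, "ty": 0.015, "tz": -0.172, "rx": 0, "ry": 0, "rz": 0.35}
    - {"tx": -0.236, "ty": 0.019, "tz": -0.172, "rx": 0, "ry": 0, "rz": 0.42}
    - {"tx": -0.282, "ty": 0.022, "tz": -0.172, "rx": 0, "ry": 0, "rz": 0.495}
    - {"tx": -0.325, "ty": 0.039, "tz": -0.172, "rx": 0, "ry": 0, "rz": 0.55}
    - {"tx": -0.365, "ty": 0.055, "tz": -0.172, "rx": 0, "ry": 0, "rz": 0.6}
    - {"tx": -0.395, "ty": 0.067, "tz": -0.172, "rx": 0, "ry": 0, "rz": 0.628}
    - {"tx": -0.416, "ty": 0.0745, "tz": -0.172, "rx": 0, "ry": 0, "rz": 0.628}
    - {"tx": -0.416, "ty": 0.0745, "tz": -0.172, "rx": 0, "ry": 0, "rz": 0.628}
    - {"tx": -0.416, "ty": 0.0745, "tz": -0.172, "rx": 0, "ry": 0, "rz": 0.628}
    - {"tx": -0.416, "ty": 0.0745, "tz": -0.172, "rx": 0, "ry": 0, "rz": 0.628}

```text
time_s: 15.7
eef_pos: [0.6497, -0.2779, 0.2188]
orientation: [-179.9, -0.1, 66.8]
wrist_force: [-0.8, 1.2, 0.2]
gripper_width: 0.0236
```

```bash
python3 rel.py .6505,-.28,.18,n;python3 look.py side 11;python3 look.py wrist 11; python3 - <<'E'
import cv2
i=cv2.imread("pics/side11.png")[165:265,260:360]
cv2.imwrite("pics/c11.png",cv2.resize(i,(600,600),interpolation=cv2.INTER_CUBIC))
i=cv2.imread("pics/wrist11.png")[90:240,130:380]
cv2.imwrite("pics/c11w.png",cv2.resize(i,None,fx=3,fy=3,interpolation=cv2.INTER_CUBIC))
E
```

```text
t 15.7 p [ 0.6497 -0.2779  0.2188] o [-1.7986e+02 -8.0000e-02  6.6800e+01] q [ 30.  43. -18.  73.  13.  66. -11.] w 0.0236
(0.6505, -0.28, 0.18, np.float64(66.7)) -> [-0.0017  0.0016  0.0388] [-0.0025 -0.0014  0.0015]
```

View pics/c11.png

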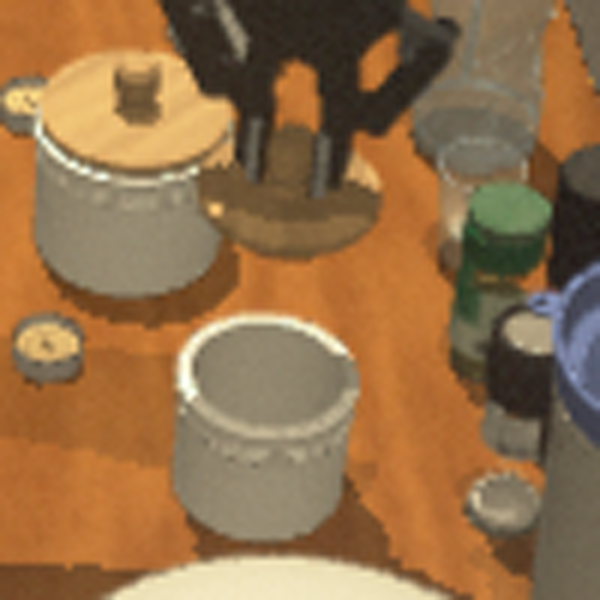

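View pics/c11w.png

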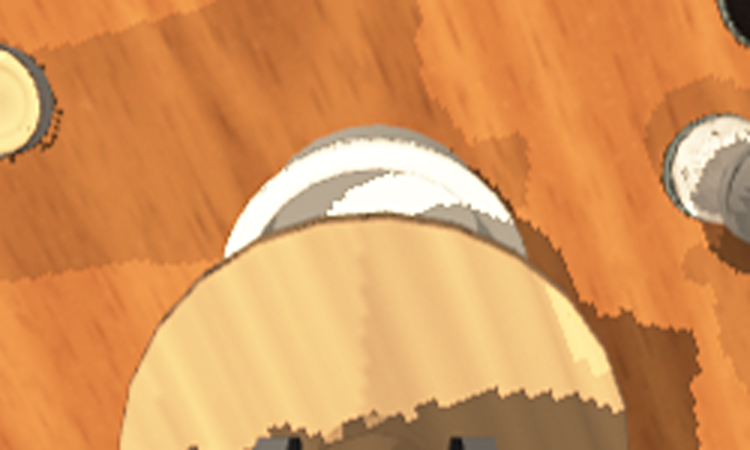

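```bash
python3 - <<'E'
from h import *
from wfit import *
n=np.nan
c=lambda L,R,T,B:[L/6+260,R/6+260,T/6+165,B/6+165]
print("side",fitc(c(200,383,n,246),.193,.043),"jar",fitc(c(175,358,313,438),.078,.0445))
print("lid",wfit(11,[169.7,339,162.7,n],.193,.043),"jar",wfit(11,[205,306,136,n],.078,.0435))
E
```

```text
side (array([ 0.6508, -0.2768]), array([-0.4 ,  0.4 , -0.03])) jar (array([ 0.648 , -0.2795]), array([-0.1 ,  0.1 , -0.04,  0.03]))
lid (array([ 0.6506, -0.2774]), array([-1.4,  1.4,  0.2])) jar (array([ 0.6513, -0.2776]), array([-1. ,  1. ,  0.1]))
```

```bash
python3 rel.py .6488,-.279,.142,66.8
```

```text
t 15.8 p [ 0.65   -0.2781  0.2194] o [-1.7992e+02 -6.0000e-02  6.6800e+01] q [ 30.  43. -18.  73.  13.  66. -11.] w 0.0238
(0.6488, -0.279, 0.142, 66.8) -> [-0.0014 -0.0006  0.0774] [-0.0013 -0.001   0.0001]
```

move_arm:
  commands:
    - {"tx": -0.0015, "ty": -0.001, "tz": 0.02, "rx": -0.001, "ry": -0.001, "rz": 0}
    - {"tx": -0.0015, "ty": -0.001, "tz": 0.045, "rx": -0.001, "ry": -0.001, "rz": 0}
    - {"tx": -0.0015, "ty": -0.001, "tz": 0.065, "rx": -0.001, "ry": -0.001, "rz": 0}
    - {"tx": -0.0015, "ty": -0.001, "tz": 0.077, "rx": -0.001, "ry": -0.001, "rz": 0}
    - {"tx": -0.0015, "ty": -0.001, "tz": 0.077, "rx": -0.001, "ry": -0.001, "rz": 0}
    - {"tx": -0.0015, "ty": -0.001, "tz": 0.077, "rx": -0.001, "ry": -0.001, "rz": 0}
    - {"tx": -0.0015, "ty": -0.001, "tz": 0.077, "rx": -0.001, "ry": -0.001, "rz": 0}

```text
time_s: 16.5
eef_pos: [0.6496, -0.2807, 0.1438]
orientation: [179.8, 0.0, 66.7]
wrist_force: [0.5, 0.5, -2.2]
gripper_width: 0.0236
```

```bash
python3 rel.py .6485,-.279,.112,66.8;python3 look.py side 12;python3 look.py wrist 12; python3 - <<'E'
import cv2
i=cv2.imread("pics/side12.png")[165:265,260:360]
cv2.imwrite("pics/c12.png",cv2.resize(i,(600,600),interpolation=cv2.INTER_CUBIC))
E
```

```text
t 16.5 p [ 0.6496 -0.2807  0.1438] o [1.7981e+02 2.0000e-02 6.6690e+01] q [ 30.  47. -17.  77.  15.  57. -13.] w 0.0236
(0.6485, -0.279, 0.112, 66.8) -> [ 0.0012 -0.0018  0.0318] [ 0.0033  0.0004 -0.0019]
```

View pics/c12.png

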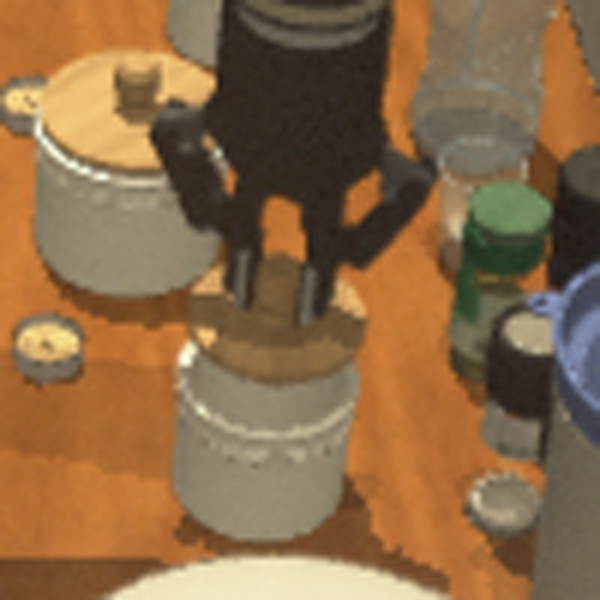

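```bash
python3 - <<'E'
from h import *
n=np.nan
c=lambda L,R,T,B:[L/6+260,R/6+260,T/6+165,B/6+165]
print("side",fitc(c(187,367,n,367),.118,.043),fitc(c(187,367,n,370),.118,.043))
E
```

```text
side (array([ 0.6504, -0.2751]), array([-0.07,  0.07, -0.01])) (array([ 0.6502, -0.2771]), array([-0.09,  0.09, -0.01]))
```

```bash
python3 - <<'E'
import cv2
i=cv2.imread("pics/wrist12.png")[90:290,130:380]
cv2.imwrite("pics/c12w.png",cv2.resize(i,None,fx=3,fy=3,interpolation=cv2.INTER_CUBIC))
E
```

```text
(no output)
```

View pics/c12w.png

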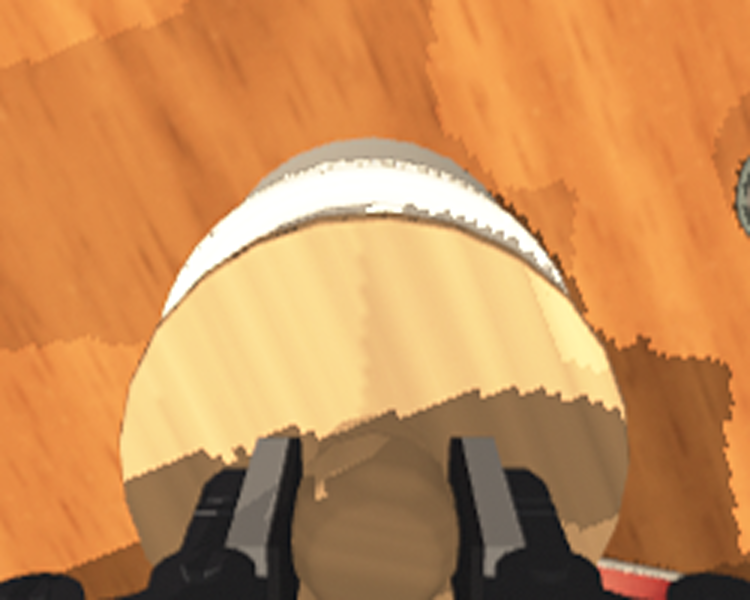

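```bash
python3 - <<'E'
from wfit import *
n=np.nan
print("lid",wfit(12,[169.7,339,162.7,n],.118,.043),"jar",wfit(12,[182,324,143.3,n],.078,.0435),wfit(12,[182,324,143.3,n],.078,.043))
E
```

```text
lid (array([ 0.6504, -0.2804]), array([-1.6,  1.6,  0.2])) jar (array([ 0.6511, -0.2769]), array([ 0.3, -0.3, -0. ])) (array([ 0.6513, -0.2764]), array([ 1.1, -1.1, -0.1]))
```

Reading the plate's top edge as bottom edge minus thickness, the side picture gives (-0.002, +0.001) and the wrist (+0.001, +0.0035). I'll shift y by +2 mm and descend to the rim.

move_arm:
  commands:
    - {"tx": 0.0017, "ty": -0.001, "tz": 0, "rx": 0.003, "ry": 0, "rz": 0}
    - {"tx": 0.0017, "ty": -0.001, "tz": 0.01, "rx": 0.003, "ry": 0, "rz": 0}
    - {"tx": 0.0017, "ty": -0.001, "tz": 0.019, "rx": 0.003, "ry": 0, "rz": 0}
    - {"tx": 0.0017, "ty": -0.001, "tz": 0.025, "rx": 0.003, "ry": 0, "rz": 0}
    - {"tx": 0.0017, "ty": -0.001, "tz": 0.029, "rx": 0.003, "ry": 0, "rz": 0}
    - {"tx": 0.0017, "ty": -0.001, "tz": 0.0315, "rx": 0.003, "ry": 0, "rz": 0}
    - {"tx": 0.0017, "ty": -0.001, "tz": 0.0315, "rx": 0.003, "ry": 0, "rz": 0}
    - {"tx": 0.0017, "ty": -0.001, "tz": 0.0315, "rx": 0.003, "ry": 0, "rz": 0}

```text
time_s: 17.4
eef_pos: [0.6483, -0.2788, 0.112]
orientation: [-179.8, 0.1, 66.7]
wrist_force: [-2.3, 0.5, 6.5]
gripper_width: 0.0237
```

```bash
python3 look.py side 13;python3 look.py wrist 13; python3 - <<'E'
import cv2
i=cv2.imread("pics/side13.png")[165:265,260:360]
cv2.imwrite("pics/c13.png",cv2.resize(i,(600,600),interpolation=cv2.INTER_CUBIC))
E
```

```text
(no output)
```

View pics/c13.png

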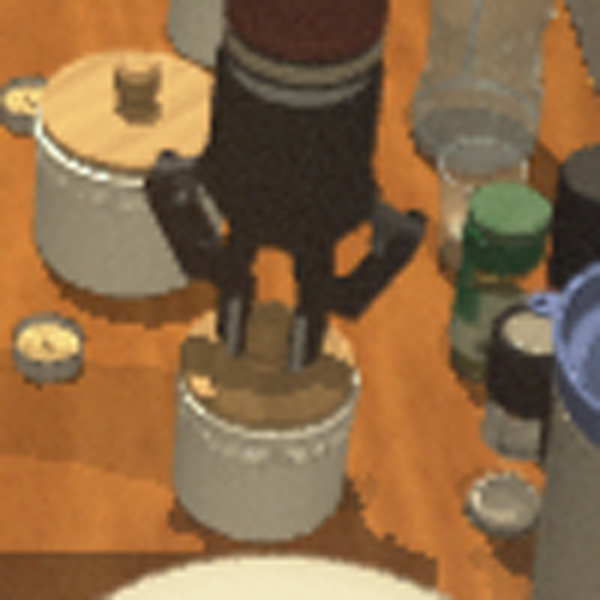

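View pics/wrist13.png

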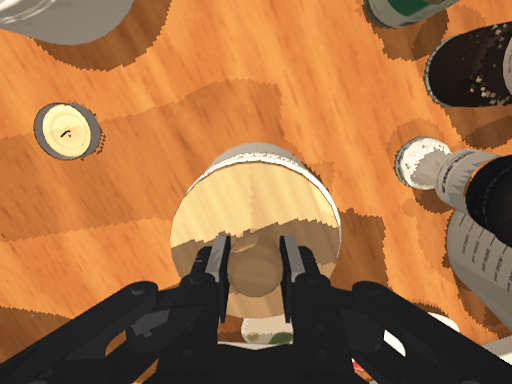

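It is on the rim with light contact (6 N). Release and lift.

move_arm:
  commands:
    - {"tx": 0, "ty": 0, "tz": 0, "rx": 0, "ry": 0, "rz": 0}
    - {"tx": 0, "ty": 0, "tz": 0, "rx": 0, "ry": 0, "rz": 0}
    - {"tx": 0, "ty": 0, "tz": 0, "rx": 0, "ry": 0, "rz": 0}
    - {"tx": 0, "ty": 0, "tz": -0.03, "rx": 0, "ry": 0, "rz": 0}
    - {"tx": 0, "ty": 0, "tz": -0.07, "rx": 0, "ry": 0, "rz": 0}
    - {"tx": 0, "ty": 0, "tz": -0.115, "rx": 0, "ry": 0, "rz": 0}
    - {"tx": 0, "ty": 0, "tz": -0.115, "rx": 0, "ry": 0, "rz": 0}
    - {"tx": 0, "ty": 0, "tz": -0.115, "rx": 0, "ry": 0, "rz": 0}
  fingers: 0.055

```text
time_s: 18.3
eef_pos: [0.6493, -0.2789, 0.227]
orientation: [180.0, 0.0, 66.7]
wrist_force: [0.2, 0.2, -1.1]
gripper_width: 0.0548
```

```bash
python3 look.py side 14;python3 look.py wrist 14; python3 - <<'E'
import cv2
i=cv2.imread("pics/side14.png")[165:265,260:360]
cv2.imwrite("pics/c14.png",cv2.resize(i,(600,600),interpolation=cv2.INTER_CUBIC))
E
python3 rel.py .6,-.05,.24,n .53,.13,.24,n .462,.31,.24,n
```

```text
t 18.4 p [ 0.6477 -0.2786  0.2239] o [-1.7966e+02  6.0000e-02  6.6690e+01] q [ 30.  43. -18.  72.  13.  67. -11.] w 0.055
(0.6, -0.05, 0.24, np.float64(85.2)) -> [ 0.191  -0.1344 -0.0155] [-6.100e-03  2.000e-04 -3.237e-01]
(0.53, 0.13, 0.24, np.float64(103.8)) -> [ 0.3286 -0.2699 -0.0148] [-0.0061 -0.0008 -0.6474]
(0.462, 0.31, 0.24, np.float64(123.9)) -> [ 0.467  -0.4036 -0.0142] [-0.006  -0.0019 -0.9978]
```

View pics/c14.png

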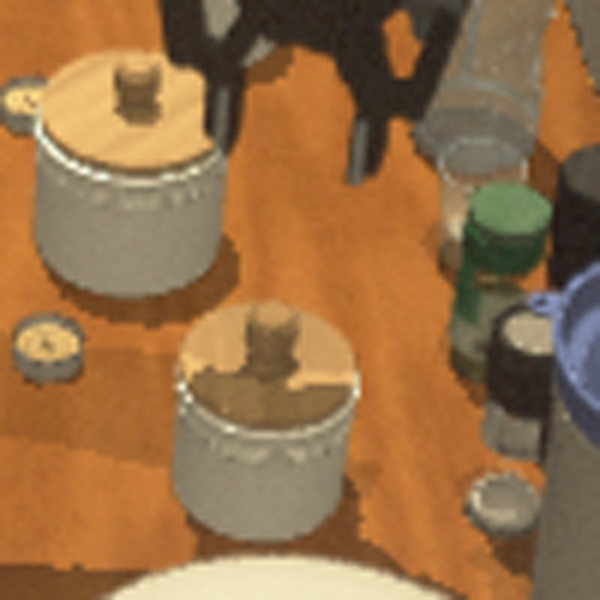

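View pics/wrist14.png

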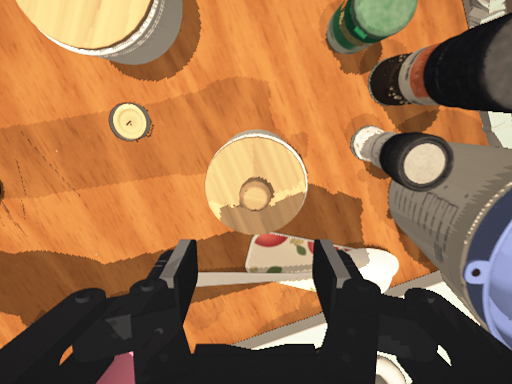

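lid_86 is seated (plate crop x 177–357 on rim 175–358). Next I go over to lid_122.

move_arm:
  commands:
    - {"tx": 0.035, "ty": -0.025, "tz": -0.005, "rx": -0.006, "ry": 0, "rz": -0.06}
    - {"tx": 0.072, "ty": -0.05, "tz": -0.01, "rx": -0.006, "ry": 0, "rz": -0.12}
    - {"tx": 0.11, "ty": -0.078, "tz": -0.015, "rx": -0.006, "ry": 0, "rz": -0.19}
    - {"tx": 0.15, "ty": -0.105, "tz": -0.015, "rx": -0.006, "ry": 0, "rz": -0.26}
    - {"tx": 0.19, "ty": -0.134, "tz": -0.015, "rx": -0.006, "ry": 0, "rz": -0.33}
    - {"tx": 0.225, "ty": -0.168, "tz": -0.015, "rx": -0.006, "ry": 0, "rz": -0.41}
    - {"tx": 0.26, "ty": -0.202, "tz": -0.015, "rx": -0.006, "ry": 0, "rz": -0.49}
    - {"tx": 0.295, "ty": -0.237, "tz": -0.015, "rx": -0.006, "ry": 0, "rz": -0.57}
    - {"tx": 0.328, "ty": -0.27, "tz": -0.015, "rx": -0.006, "ry": 0, "rz": -0.65}
    - {"tx": 0.363, "ty": -0.303, "tz": -0.014, "rx": -0.006, "ry": 0, "rz": -0.74}
    - {"tx": 0.398, "ty": -0.337, "tz": -0.014, "rx": -0.006, "ry": -0.002, "rz": -0.83}
    - {"tx": 0.433, "ty": -0.37, "tz": -0.014, "rx": -0.006, "ry": -0.002, "rz": -0.92}
    - {"tx": 0.467, "ty": -0.4036, "tz": -0.014, "rx": -0.006, "ry": -0.002, "rz": -0.998}
    - {"tx": 0.467, "ty": -0.4036, "tz": -0.014, "rx": -0.006, "ry": -0.002, "rz": -0.998}
    - {"tx": 0.467, "ty": -0.4036, "tz": -0.014, "rx": -0.006, "ry": -0.002, "rz": -0.998}
    - {"tx": 0.467, "ty": -0.4036, "tz": -0.014, "rx": -0.006, "ry": -0.002, "rz": -0.998}

```text
time_s: 20.0
eef_pos: [0.4634, 0.3078, 0.239]
orientation: [-179.9, 0.2, 123.7]
wrist_force: [0.6, -0.1, 0.7]
gripper_width: 0.0548
```

```bash
python3 look.py wrist 15; python3 rel.py .462,.31,.07,n
```

```text
t 20.05 p [0.4638 0.3075 0.2393] o [-179.98    0.23  123.66] q [-13.  31. -35.  98.  21.  58. -22.] w 0.055
(0.462, 0.31, 0.07, np.float64(123.9)) -> [ 0.0037 -0.      0.1693] [-0.0004  0.004  -0.0035]
```

View pics/wrist15.png

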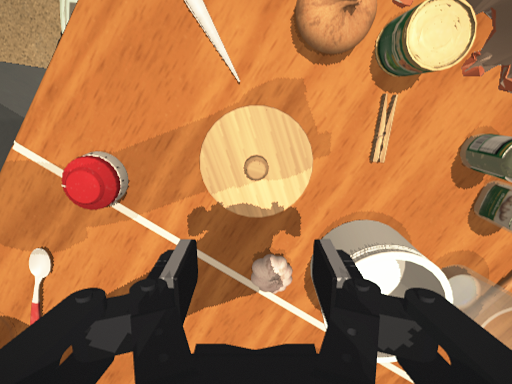

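```bash
python3 - <<'E'
from wfit import *
print(wfit(15,[200,313,105,218],.022,.061))
E
python3 rel.py .464,.312,.07,123.7
```

```text
(array([0.4624, 0.313 ]), array([-0.8,  0.8,  0. ,  0.1]))
t 20.05 p [0.4638 0.3075 0.2393] o [-179.98    0.23  123.66] q [-13.  31. -35.  98.  21.  58. -22.] w 0.055
(0.464, 0.312, 0.07, 123.7) -> [0.0043 0.0027 0.1693] [-0.0004  0.004  -0.0006]
```

move_arm:
  commands:
    - {"tx": 0.005, "ty": 0.001, "tz": 0.04, "rx": 0, "ry": 0.004, "rz": 0}
    - {"tx": 0.005, "ty": 0.001, "tz": 0.08, "rx": 0, "ry": 0.004, "rz": 0}
    - {"tx": 0.005, "ty": 0.001, "tz": 0.12, "rx": 0, "ry": 0.004, "rz": 0}
    - {"tx": 0.005, "ty": 0.001, "tz": 0.15, "rx": 0, "ry": 0.004, "rz": 0}
    - {"tx": 0.005, "ty": 0.001, "tz": 0.168, "rx": 0, "ry": 0.004, "rz": 0}
    - {"tx": 0.005, "ty": 0.001, "tz": 0.168, "rx": 0, "ry": 0.004, "rz": 0}
    - {"tx": 0.005, "ty": 0.001, "tz": 0.168, "rx": 0, "ry": 0.004, "rz": 0}

```text
time_s: 20.75
eef_pos: [0.4623, 0.3134, 0.0725]
orientation: [179.9, -0.1, 123.7]
wrist_force: [-0.5, 0.6, 0.5]
gripper_width: 0.055
```

```bash
python3 look.py wrist 16; python3 rel.py .4624,.3125,.048,123.7
```

```text
t 20.8 p [0.4626 0.3141 0.0733] o [ 1.7978e+02 -8.0000e-02  1.2376e+02] q [-19.  43. -27. 106.  31.  37. -32.] w 0.0551
(0.4624, 0.3125, 0.048, 123.7) -> [-0.0013 -0.0011  0.0253] [ 0.0038 -0.0014  0.0011]
```

View pics/wrist16.png

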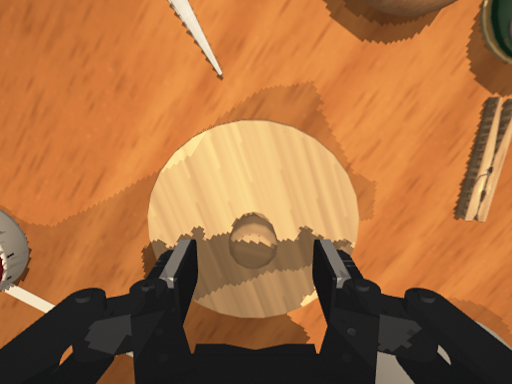

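Well centred, with the knob at (253,240). Lower and grip.

move_arm:
  commands:
    - {"tx": -0.001, "ty": -0.001, "tz": 0.012, "rx": 0.003, "ry": -0.001, "rz": 0}
    - {"tx": -0.001, "ty": -0.001, "tz": 0.025, "rx": 0.003, "ry": -0.001, "rz": 0}
    - {"tx": -0.001, "ty": -0.001, "tz": 0.025, "rx": 0.003, "ry": -0.001, "rz": 0}
    - {"tx": -0.001, "ty": -0.001, "tz": 0.025, "rx": 0.003, "ry": -0.001, "rz": 0}

```text
time_s: 21.2
eef_pos: [0.4609, 0.3129, 0.047]
orientation: [-179.9, -0.0, 123.9]
wrist_force: [-0.1, 1.1, -0.2]
gripper_width: 0.0552
```

move_arm:
  commands:
    - {"tx": 0, "ty": 0, "tz": 0, "rx": 0, "ry": 0, "rz": 0}
    - {"tx": 0, "ty": 0, "tz": 0, "rx": 0, "ry": 0, "rz": 0}
    - {"tx": 0, "ty": 0, "tz": 0, "rx": 0, "ry": 0, "rz": 0}
    - {"tx": 0, "ty": 0, "tz": 0, "rx": 0, "ry": 0, "rz": 0}
    - {"tx": 0, "ty": 0, "tz": 0, "rx": 0, "ry": 0, "rz": 0}
  fingers: 0.01

```text
time_s: 21.7
eef_pos: [0.4615, 0.3134, 0.0479]
orientation: [180.0, -0.0, 123.9]
wrist_force: [-0.2, -0.0, 3.2]
gripper_width: 0.024
```

```bash
python3 rel.py .462,.313,.2,123.7 .6385,.274,.2,n
```

```text
t 21.7 p [0.4615 0.3134 0.0479] o [ 1.7999e+02 -4.0000e-02  1.2387e+02] q [-20.  46. -26. 107.  33.  35. -33.] w 0.024
(0.462, 0.313, 0.2, 123.7) -> [-0.0006  0.0002 -0.1521] [ 0.0002 -0.0007  0.003 ]
(0.6385, 0.274, 0.2, np.float64(113.2)) -> [-0.1313  0.125  -0.1521] [ 1.000e-04 -7.000e-04  1.858e-01]
```

move_arm:
  commands:
    - {"tx": 0, "ty": 0, "tz": -0.04, "rx": 0, "ry": 0, "rz": 0}
    - {"tx": 0, "ty": 0, "tz": -0.08, "rx": 0, "ry": 0, "rz": 0}
    - {"tx": 0, "ty": 0, "tz": -0.12, "rx": 0, "ry": 0, "rz": 0}
    - {"tx": -0.005, "ty": 0.005, "tz": -0.15, "rx": 0, "ry": 0, "rz": 0.02}
    - {"tx": -0.03, "ty": 0.028, "tz": -0.152, "rx": 0, "ry": 0, "rz": 0.05}
    - {"tx": -0.06, "ty": 0.057, "tz": -0.152, "rx": 0, "ry": 0, "rz": 0.1}
    - {"tx": -0.09, "ty": 0.086, "tz": -0.152, "rx": 0, "ry": 0, "rz": 0.15}
    - {"tx": -0.115, "ty": 0.11, "tz": -0.152, "rx": 0, "ry": 0, "rz": 0.185}
    - {"tx": -0.1313, "ty": 0.125, "tz": -0.152, "rx": 0, "ry": 0, "rz": 0.185}
    - {"tx": -0.1313, "ty": 0.125, "tz": -0.152, "rx": 0, "ry": 0, "rz": 0.185}
    - {"tx": -0.1313, "ty": 0.125, "tz": -0.152, "rx": 0, "ry": 0, "rz": 0.185}
    - {"tx": -0.1313, "ty": 0.125, "tz": -0.152, "rx": 0, "ry": 0, "rz": 0.185}

```text
time_s: 22.9
eef_pos: [0.6366, 0.2748, 0.1989]
orientation: [-179.8, -0.1, 113.4]
wrist_force: [-0.5, 0.5, -0.4]
gripper_width: 0.0237
```

```bash
python3 rel.py .6385,.274,.2,n;python3 look.py side 17;python3 look.py wrist 17; python3 - <<'E'
import cv2
i=cv2.imread("pics/side17.png")[72:172,245:345]
cv2.imwrite("pics/c17.png",cv2.resize(i,(600,600),interpolation=cv2.INTER_CUBIC))
i=cv2.imread("pics/wrist17.png")[80:280,130:380]
cv2.imwrite("pics/c17w.png",cv2.resize(i,None,fx=3,fy=3,interpolation=cv2.INTER_CUBIC))
E
```

```text
t 22.9 p [0.6366 0.2748 0.1989] o [-1.7984e+02 -8.0000e-02  1.1340e+02] q [-10.  45. -30.  76.  23.  65. -19.] w 0.0237
(0.6385, 0.274, 0.2, np.float64(113.2)) -> [-0.0015  0.0015 -0.0011] [-0.0028 -0.0015  0.003 ]
```

View pics/c17.png

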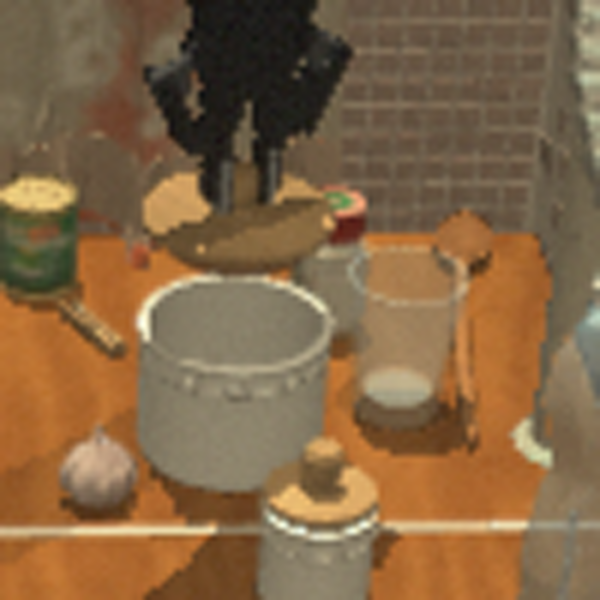

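View pics/c17w.png

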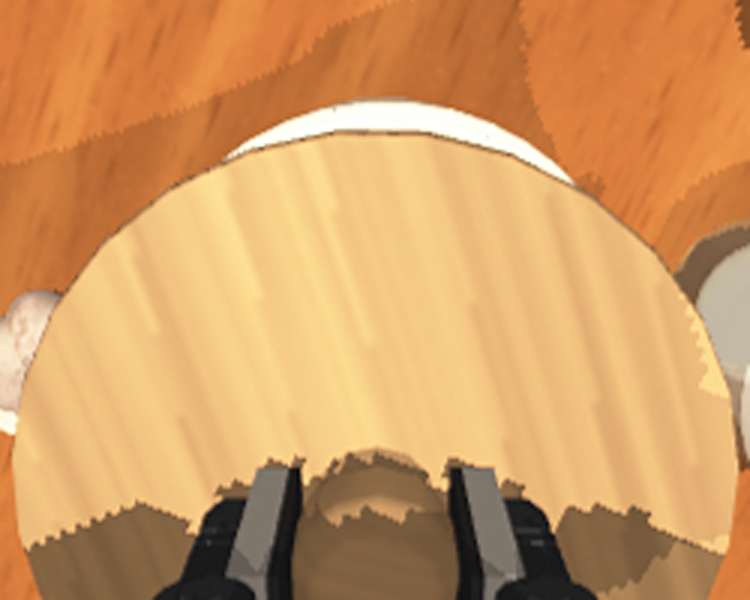

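```bash
cat >> wfit.py <<'E'
def wpts(tag,pts,z,r):
    d=np.load(f"pics/wrist{tag}.npz");R=Ro.from_euler("xyz",d["o"],degrees=True).as_matrix();T=d["tool_from_camera"]
    ray=np.c_[np.array(pts,float),np.ones(len(pts))]@np.linalg.inv(d["mtx"]).T@(R@T[:3,:3]).T;c=R@T[:3,3]+d["p"]
    P=(c+ray*((z-c[2])/ray[:,2])[:,None])[:,:2]
    s=least_squares(lambda v:np.hypot(*(P-v).T)-r,d["p"][:2]);return s.x.round(4),(s.fun*1e3).round(1)
E
python3 - <<'E'
from h import *
from wfit import *
n=np.nan
c=lambda L,R,T,B:[L/6+245,R/6+245,T/6+72,B/6+72]
print("side",fitc(c(143,338,n,262),.173,.061),"jar",fitc(c(136,333,276,373),.094,.062),fitc(c(137,333,n,373),.094,.062))
w=lambda a:[(130+x/3,80+y/3) for x,y in a]
print("lid",wfit(17,[134.3,376,124.3,n],.173,.061),wpts(17,w([(13,460),(110,235),(230,160),(375,133),(520,160),(650,245),(735,430)]),.173,.061))
for r in(.061,.062):print("jar",wpts(17,w([(230,155),(290,120),(340,106),(395,100),(450,108),(510,132),(565,175)]),.094,r))
E
```

```text
side (array([0.6368, 0.2706]), array([-0.19,  0.19, -0.02])) jar (array([0.6373, 0.2728]), array([ 0.2 , -0.2 , -0.17,  0.17])) (array([0.6378, 0.2739]), array([ 0.12, -0.12,  0.01]))
lid (array([0.6374, 0.2747]), array([-1.4,  1.3,  0.3])) (array([0.6374, 0.2748]), array([-0.7,  0.2,  0. , -0. ,  0. ,  0.2, -0.7]))
jar (array([0.639 , 0.2775]), array([-0.1, -0. , -0.1,  0.3,  0.2,  0.1, -0.3]))
jar (array([0.6394, 0.2765]), array([-0.3, -0. , -0.1,  0.4,  0.3,  0.1, -0.4]))
```

Both cameras agree, so I shift (+0.0015, +0.0023) and descend.

move_arm:
  commands:
    - {"tx": 0.0015, "ty": 0.0023, "tz": 0.01, "rx": -0.0025, "ry": -0.001, "rz": 0}
    - {"tx": 0.0015, "ty": 0.0023, "tz": 0.025, "rx": -0.0025, "ry": -0.001, "rz": 0}
    - {"tx": 0.0015, "ty": 0.0023, "tz": 0.04, "rx": -0.0025, "ry": -0.001, "rz": 0}
    - {"tx": 0.0015, "ty": 0.0023, "tz": 0.053, "rx": -0.0025, "ry": -0.001, "rz": 0}
    - {"tx": 0.0015, "ty": 0.0023, "tz": 0.062, "rx": -0.0025, "ry": -0.001, "rz": 0}
    - {"tx": 0.0015, "ty": 0.0023, "tz": 0.067, "rx": -0.0025, "ry": -0.001, "rz": 0}
    - {"tx": 0.0015, "ty": 0.0023, "tz": 0.07, "rx": -0.0025, "ry": -0.001, "rz": 0}
    - {"tx": 0.0015, "ty": 0.0023, "tz": 0.07, "rx": -0.0025, "ry": -0.001, "rz": 0}
    - {"tx": 0.0015, "ty": 0.0023, "tz": 0.07, "rx": -0.0025, "ry": -0.001, "rz": 0}

```text
time_s: 23.9
eef_pos: [0.6401, 0.2762, 0.1298]
orientation: [179.8, 0.0, 113.3]
wrist_force: [-0.3, -0.3, 0.1]
gripper_width: 0.0235
```

```bash
python3 look.py side 18; python3 - <<'E'
import cv2
i=cv2.imread("pics/side18.png")[72:172,245:345]
cv2.imwrite("pics/c18.png",cv2.resize(i,(600,600),interpolation=cv2.INTER_CUBIC))
E
```

```text
(no output)
```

View pics/c18.png

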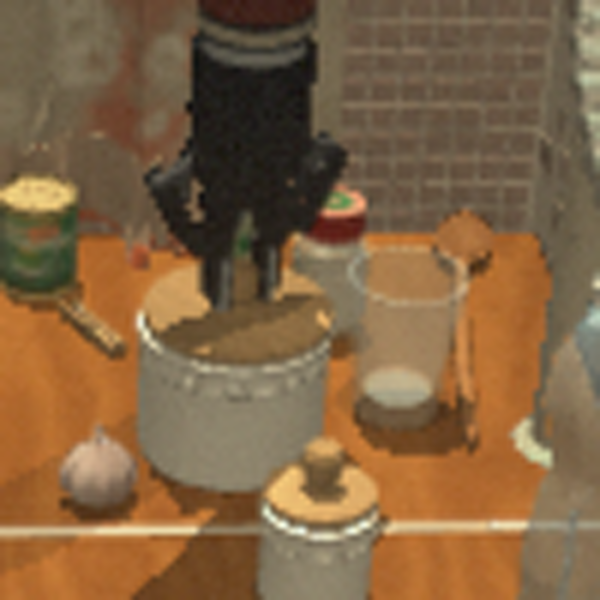

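move_arm:
  commands:
    - {"tx": 0, "ty": -0.001, "tz": 0.0015, "rx": 0.002, "ry": 0, "rz": 0}
    - {"tx": 0, "ty": -0.001, "tz": 0.0015, "rx": 0.002, "ry": 0, "rz": 0}

```text
time_s: 24.15
eef_pos: [0.6389, 0.2757, 0.1281]
orientation: [180.0, 0.0, 113.3]
wrist_force: [0.9, 0.1, 0.6]
gripper_width: 0.0235
```

move_arm:
  commands:
    - {"tx": 0, "ty": 0, "tz": 0, "rx": 0, "ry": 0, "rz": 0}
    - {"tx": 0, "ty": 0, "tz": 0, "rx": 0, "ry": 0, "rz": 0}
    - {"tx": 0, "ty": 0, "tz": 0, "rx": 0, "ry": 0, "rz": 0}
    - {"tx": 0, "ty": 0, "tz": -0.03, "rx": 0, "ry": 0, "rz": 0}
    - {"tx": 0, "ty": 0, "tz": -0.07, "rx": 0, "ry": 0, "rz": 0}
    - {"tx": 0, "ty": 0, "tz": -0.115, "rx": 0, "ry": 0, "rz": 0}
    - {"tx": 0, "ty": -0.05, "tz": -0.13, "rx": 0, "ry": 0, "rz": 0}
    - {"tx": 0, "ty": -0.1, "tz": -0.14, "rx": 0, "ry": 0, "rz": 0}
    - {"tx": 0, "ty": -0.14, "tz": -0.15, "rx": 0, "ry": 0, "rz": 0}
    - {"tx": 0, "ty": -0.14, "tz": -0.15, "rx": 0, "ry": 0, "rz": 0}
    - {"tx": 0, "ty": -0.14, "tz": -0.15, "rx": 0, "ry": 0, "rz": 0}
  fingers: 0.055

```text
time_s: 25.25
eef_pos: [0.5102, 0.2201, 0.2788]
orientation: [179.9, 0.1, 113.3]
wrist_force: [0.6, 0.0, -0.2]
gripper_width: 0.0548
```

```bash
python3 look.py side 19;python3 look.py scene 19; python3 - <<'E'
import cv2
i=cv2.imread("pics/side19.png")[105:265,205:355]
cv2.imwrite("pics/c19.png",cv2.resize(i,(560,597),interpolation=cv2.INTER_CUBIC))
i=cv2.imread("pics/scene19.png")
cv2.imwrite("pics/s19.png",cv2.resize(i[110:290,110:350],(800,600),interpolation=cv2.INTER_CUBIC))
E
```

```text
(no output)
```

View pics/c19.png

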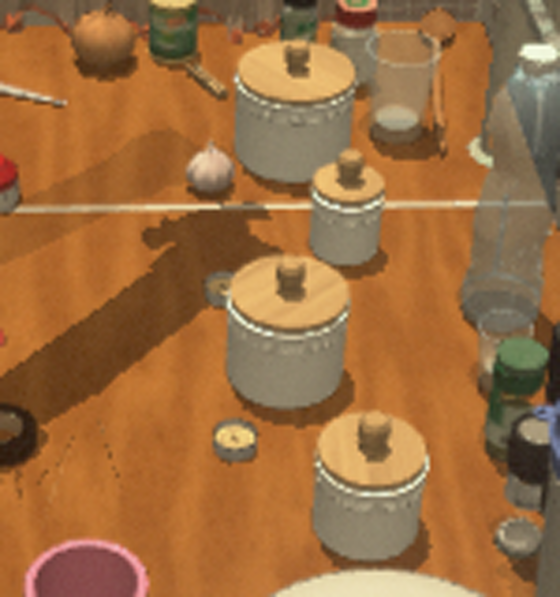

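View pics/s19.png

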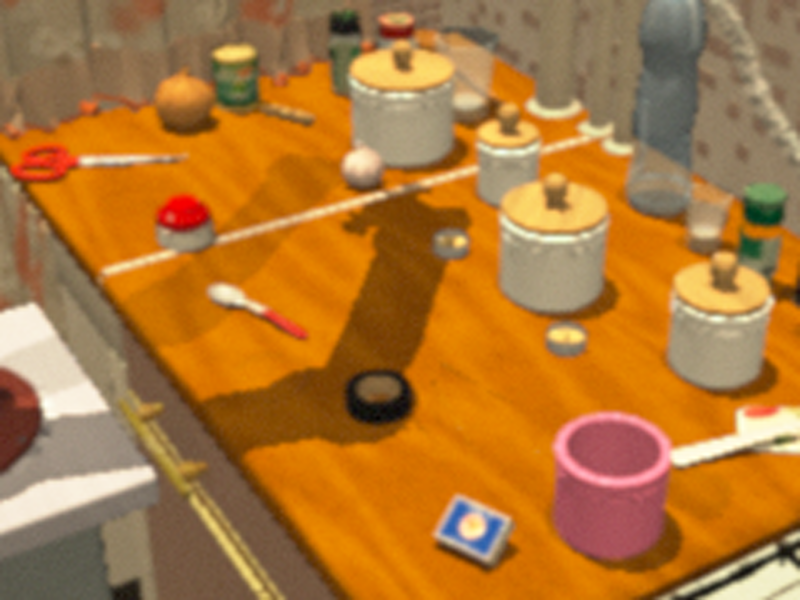

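Both views show all four lids seated level on their own jars, and the pink jar untouched. Handing in.

```bash
python3 -c "
from station import robot
print(robot.hand_in());print(robot.get_obs()['time_s'])"
```

```text
the job is handed in; nothing more can be done
None
the job is handed in; nothing more can be done
```

I put each lid into the jar of its own size (104, 68, 86, then 122), gripping the knob from above, and handed the job in at about 25 s of the 115 s allowed. The hand-in gives no verdict.

**Last checks:** In the final side and scene pictures, all four plates rest level on their rims. I saw no jar tipped or shifted. The pink look-alike stands where it was, and the gripper was clear of everything. The highest wrist force I saw reported was about 6.5 N.

**What disagreed:** For lid_86 the side and wrist cameras first differed by about 6 mm on the offset to its jar. The cause was my reading of the plate edge in the side picture. After re-reading it they agreed to about 3 mm, I went between the two, and the lid seated. I did not measure the final offsets between lids and jars. When seated, the plug fits the mouth with 3 mm to spare all round, inside the 8 mm limit.

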